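Scoop a fruit batch into the bin and close the batch

ROBOT

A 6-joint arm with a two-finger parallel gripper is mounted at the origin on a cart in front of the work surface, level with it; the furniture and walls round the work are solid. World frame = base frame: x ahead of the robot, y to its left, z up, the work surface at z = 0. Lengths are in m, angles in rad, forces in N, time in s.
With the tool pointing down it reaches from about 0.425 to 0.95 m from the base axis. Payload 3.5 kg.
Tool frame: the origin (TCP) lies between the finger pads; the fingertips stand 19 mm ahead of it and the grasp point (between the pads) is the TCP; y points along the fingers, z is the direction in which the jaws open and shut, and the axes are right-handed (so a half turn about y gives the same grasp; the last joint's range is limited). The gripper opens to 85 mm and grips with 20 to 120 N. Pads are 22 mm wide; open, the fingers measure 114 mm over their backs; the gripper's body (76 mm by 85 mm) begins 54 mm behind the grasp point. The pads swing forward as they close: fully open they stand 13 mm farther back than shut.
Start: joints at [-1.375, 0.286, 1.577, -0, 1.279, -0.15], TCP at [0.229, -0.635, 0.216] pointing down, gripper open.
Joint ranges: [-2.77, 2.77], [-0.9, 2.22], [0.21, 2.48], [-1.53, 4.67], [0.24, 2.81], [-2.84, 2.84]. Speed limits (rad/s): [2.79, 2.79, 3.14, 3.14, 3.14, 3.14].

INTERFACE

Orientations are given as a unit quaternion [x, y, z, w].
In Python, from plant import get_state, read_camera, camera_model, sign_off gives the robot as it stands.
- The arm moves only by the tool carry_out, never from a script. Its argument "moves" is a list of rows, each a list of 7 numbers: the turn, a rotation vector about the tool's x, y, z in rad, then the shift along the tool's x, y, z in m, then the closure, from -1 (fully open) to 1 (shut). In form: [[wx, wy, wz, dx, dy, dz, jaw], ...]. A call has 1 to 10 rows; each row shifts and turns the commanded pose from where the row before left it, along the tool's axes as they then stand; what a row does not reach is not made up. A row lasts 1/8 s, in which the tool goes at most 62.5 mm and 10.7 degrees, less where a joint would pass 70% of its speed; a pose out of reach is approached as far as the arm can. A call is refused whole if a number of a shift passes 0.0625 or a number of a turn 0.188, either way. A call with a gripper value outside its range is refused whole. The fingers move at their own pace and stop on an object; "squeeze" is the grip in N (left out, the last holds). Time passes only in rows, so rows that do not move let the fingers close. It gives the time, the measured TCP pose, the force and the opening at its end, in the units of the state.
- get_state(): the state, without advancing time (a new reading comes with each control period).
- read_camera(name): name is "scene" or "top" or "wrist"; returns the picture (480x640x3 uint8, blue, green, red); there is no depth.
- camera_model(name): a dict with "camera_matrix" (3x3 intrinsics, pixels), "D" ([k1, k2, p1, p2, k3] as OpenCV has them; the pictures are not rectified), "pose" (4x4, takes a point from camera to world coordinates). Camera axes: x right, y down, z forward; pixel columns grow to the right and rows downward; lengths in m; the calibration is good to about 2 mm. A picture is of the moment at which its call begins: read the wrist's pose just before it. camera_model takes no time and is no camera call; for the wrist camera it gives the pose at the moment of the call.
- sign_off(): hands the job in, once; it reports no verdict.
The state is a dict: "time": time; "qpos": joint angles; "dq": joint speeds; "joint_efforts": joint torques, N m; "eef_pos": TCP position; "tcp_rot": TCP orientation; "contact_force": force on the tool from outside, world axes, zero at the start; "wrist_torque": the same for the moment, N m; "opening": opening from 0.0 (shut) to 1.0 (fully open).
Only numpy, scipy, OpenCV 4.12 (cv2) and the standard library are available. Lean on these libraries where they do the work, as an engineer would, in place of code of your own. Each camera call takes 0.05 s, during which the arm holds its last target. There are 200 camera calls.

TASK

Open the batch by turning the black dial counter-clockwise until it clicks over to its other rest, then use the scoop to move every loquat from the grey channel tray into the bin of the station, without touching the fruit with the gripper. Once all the fruit is in, close the batch by turning the dial back clockwise past its click. At the end the marker must stand upright on its foot in the station's slot, fully down, and the scoop flat in the middle of its black parking mat; leave everything else where it was.

Things in the scene. Friction and masses are not known exactly. Their poses are not given: they have to be found in the camera images.
- tray: Grey open channel tray, fixed, holding the loose fruit. Origin: centre of its underside. Inside 142 mm along its x, 320 mm along its y; floor 4 mm thick, walls 6 mm thick, 42 mm high. At the -y (right) end a 45 degree ramp rises from the floor at y = -122 mm to 42 mm; a backstop stands behind it, 87 mm high, side walls there (y < -91 mm) 74 mm high. At the start the last 130 mm at the +y end are free of fruit.
- scoop: Polished steel scoop, loose, 0.16 kg: flat pan with open front, slippery (friction about 0.2), 128 mm wide (its y). Origin: centre of its underside. The 2 mm lip of the open front is at x = -56 mm, the back at +65 mm; back wall 58 mm high, side walls 30 to 46 mm. A swan-neck rises from the back wall and bends forward to an upright black hand grip above the pan.
- scoop_grip (a point): Middle of the scoop's upright hand grip, 15 mm behind (its +x) and 116 mm above the scoop's origin, same axes as the scoop. The grip is a block 24 mm along the scoop's x and 34 mm along its y, from 87 to 144 mm above the underside, with a cap 44 mm long in y on top (up to 150 mm). Pinched front to back (along the scoop's x) it does not pitch in the fingers; across y it does.
- scoop_lip (a point): Middle of the scoop's front lip, 56 mm in front of the scoop's origin (its -x), at the level of its underside.
- mat: Thin black parking mat of the scoop, fixed, 150 mm (its x) by 140 mm (its y), 2 mm thick, white corner marks. Origin: its centre, on the bench.
- station: Aluminium batch station, fixed. Origin on the bench. Its bin is an open box, walls 63 mm high. On its -x side (towards the robot) a rail carries the marker slot and the dial.
- bin (a point): Middle of the bin's inner floor (4 mm above the bench), axes as the station's: the bin is 168 mm inside along x and 184 mm along y, walls 6 mm thick, their top 59 mm above this point.
- slot (a point): Centre of the mouth of the rectangular marker slot, 26 mm above the bench, axes as the station's. The slot is 29 mm wide along x and 65 mm long along y, 22 mm deep; its rim is 8 mm wide.
- marker: Upright aluminium batch marker, loose, 0.12 kg, standing on its foot. Origin: centre of its underside. Foot 25 mm (its x) by 61 mm (its y), 30 mm high; above it a plate 10 mm thick (x), 56 mm wide (y), up to 120 mm above the underside. It is the same either way round. In the slot its underside is 4 mm above the bench.
- dial (a joint): Angle of the black detented dial (rad), growing counter-clockwise seen from above. 0 = first rest (batch closed; so at the start), 1.2 = second rest (batch open). A spring holds it at either rest: it takes about 0.13 N m to turn it away from a rest, less and less towards 0.6, and past 0.6 it snaps on to the other rest; hard stops at both rests.
- dial_grip (a point): On the dial's axis (vertical), at the height to grip it, 53 mm above the bench. The grip is a bar 52 mm long along this point's x, 14 mm wide along its y, from 36 to 66 mm above the bench; point axes turn with the dial (x of the station at 0). The dial's round housing has a radius of 32 mm.
- fruit_0: Loquat, loose, egg-shaped, about 40 mm thick and 70 mm long (along its y as it lies), 0.05 kg; 4 to 6 of the six are present. Origin: centre of its underside as it lies at the start, so the middle of the fruit is 20 mm along its z axis.
- fruit_1: Loquat, loose, egg-shaped, about 40 mm thick and 70 mm long (along its y as it lies), 0.05 kg; 4 to 6 of the six are present. Origin: centre of its underside as it lies at the start, so the middle of the fruit is 20 mm along its z axis.
- fruit_2: Loquat, loose, egg-shaped, about 40 mm thick and 70 mm long (along its y as it lies), 0.05 kg; 4 to 6 of the six are present. Origin: centre of its underside as it lies at the start, so the middle of the fruit is 20 mm along its z axis.
- fruit_3: Loquat, loose, egg-shaped, about 40 mm thick and 70 mm long (along its y as it lies), 0.05 kg; 4 to 6 of the six are present. Origin: centre of its underside as it lies at the start, so the middle of the fruit is 20 mm along its z axis.
- fruit_4: Loquat, loose, egg-shaped, about 40 mm thick and 70 mm long (along its y as it lies), 0.05 kg; 4 to 6 of the six are present. Origin: centre of its underside as it lies at the start, so the middle of the fruit is 20 mm along its z axis.
- fruit_5: Loquat, loose, egg-shaped, about 40 mm thick and 70 mm long (along its y as it lies), 0.05 kg; 4 to 6 of the six are present. Origin: centre of its underside as it lies at the start, so the middle of the fruit is 20 mm along its z axis.
- roll_a: Bystander, loose: roll of stickers with a green top, 63 mm across, 29 mm high. Origin: centre of its underside. Leave it alone.
- roll_b: Bystander, loose: roll of stickers with a red top, 53 mm across, 29 mm high. Origin: centre of its underside. Leave it alone.
- cards: Bystander, loose: stack of grey cards, 65x90x21 mm. Origin: centre of its underside. Leave it alone.

How it is judged:
By the outcome, as a careful person would: the job done as asked, in the order asked, and still so for the second after the job is handed in, with the robot touching nothing.
Of fruit_0, fruit_1, fruit_2, fruit_3, fruit_4, fruit_5 only 4 to 6 are there at a start; the rules pass over those that are not, and their reading is None.
At some moment in a run one of scoop may be knocked a few centimetres aside while the robot is not near it.
It also fails if it takes over 192 s, if anything falls off the work surface, if the arm or the gripper's body presses on something with over 40 N, if the wrist force passes 120 N, or if a joint passes its speed limit or range.

## Working session

There is one attempt and no reset: what is moved stays moved. The work goes in short steps, Python scripts to look and compute and a tool call to move; the robot and the scene stay as the last step left them, time stands still between calls to the robot, and variables do not carry over. Pictures are saved under pics/ and viewed, about 12 in all and at most 16, crops included, and the job is handed in when it is done.

Besides the shell and the picture viewer there is one more tool, called after "Request:" as name(argument=value, ...) on one line, values as JSON. carry_out: Moves the arm, as the interface text tells. Its arguments: {"type":"object","properties":{"moves":{"type":"array","items":{"type":"array","items":{"type":"number"}}},"squeeze":{"type":"number"}},"required":["moves"]}

```bash
ls; mkdir -p pics
python3 - <<'E'
from plant import *
import cv2,numpy as np
s=get_state();print(s)
for n in("scene","top"):
    im=read_camera(n);cv2.imwrite(f"pics/{n}0.png",im)
for n in("scene","top","wrist"):
    m=camera_model(n);print(n,np.round(m["camera_matrix"],1).tolist(),m["D"],np.round(m["pose"],3).tolist())
E
```

```text
pics
{'time': 0.0, 'qpos': array([-1.37500088e+00,  2.87211634e-01,  1.57820176e+00, -9.26063875e-06,
        1.27859624e+00, -1.49987293e-01]), 'dq': array([ 1.19760372e-04,  4.40683570e-04,  3.49603755e-04,  6.79058646e-04,
       -5.93513272e-05,  7.78189845e-04]), 'joint_efforts': array([-2.87002777e-04, -4.05978978e+01, -2.92627627e+01, -1.56793608e-04,
        5.81565168e-03,  4.47325590e-06]), 'eef_pos': array([ 0.22867482, -0.6343353 ,  0.21410317]), 'tcp_rot': array([-0.12166807,  0.69741843, -0.69570996,  0.12162266]), 'contact_force': array([ 0.25516054,  0.20821006, -0.55104331]), 'wrist_torque': array([-0.00052674,  0.05066162, -0.0566074 ]), 'opening': 1.0013320404225303}
scene [[477.1, 0.0, 322.9], [0.0, 477.1, 238.7], [0.0, 0.0, 1.0]] [-0.11093803  0.          0.          0.          0.        ] [[-0.888, -0.362, 0.284, 0.3], [-0.46, 0.7, -0.546, 0.492], [-0.001, -0.616, -0.788, 0.802], [0.0, 0.0, 0.0, 1.0]]
top [[588.8, 0.0, 315.5], [0.0, 588.8, 234.4], [0.0, 0.0, 1.0]] [-0.1760812  0.         0.         0.         0.       ] [[0.025, -0.992, 0.126, 0.403], [-0.999, -0.028, -0.023, 0.004], [0.027, -0.125, -0.992, 1.271], [0.0, 0.0, 0.0, 1.0]]
wrist [[346.9, 0.0, 316.3], [0.0, 346.9, 240.5], [0.0, 0.0, 1.0]] [-0.06063597  0.          0.          0.          0.        ] [[0.34, -0.889, -0.306, 0.308], [-0.941, -0.322, -0.107, -0.606], [-0.004, 0.325, -0.946, 0.373], [0.0, 0.0, 0.0, 1.0]]
```

View pics/top0.png

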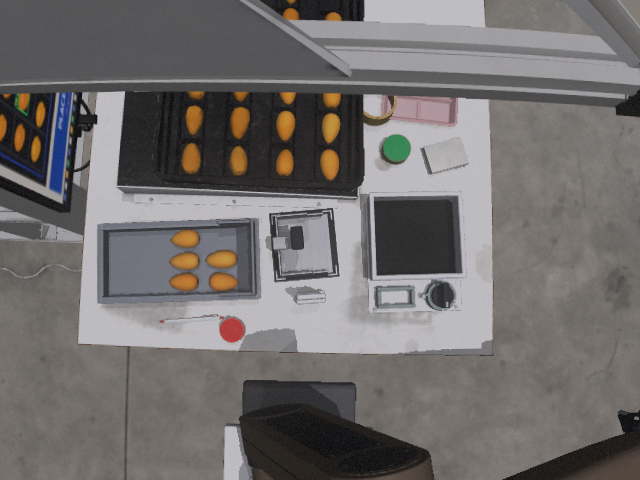

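View pics/scene0.png

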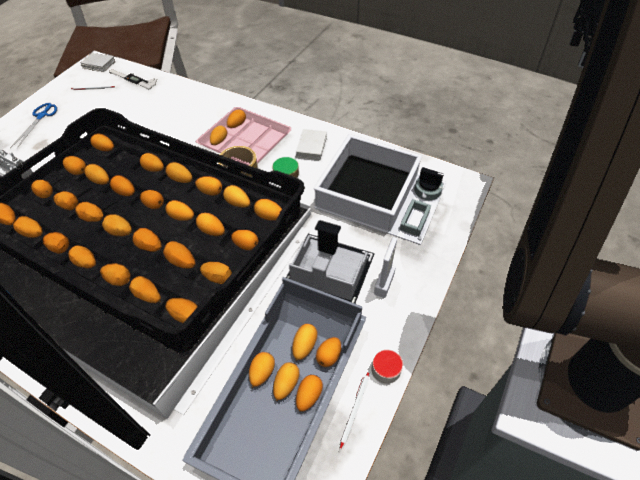

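The top view shows the tray at left with five fruit, its ramp end to the right. The scoop is on its mat at about (303,243) with the lip pointing right, the marker is at (311,297), the slot at (394,296), the dial at (440,295) and the bin at (416,235).

```bash
cat > h.py <<'E'
from plant import *
import cv2,numpy as np
from scipy.spatial.transform import Rotation as R
def px2w(n,pts,z,model=None):
    m=model or camera_model(n);K=np.array(m["camera_matrix"]);D=np.array(m["D"]);P=np.array(m["pose"])
    u=cv2.undistortPoints(np.array(pts,float).reshape(-1,1,2),K,D).reshape(-1,2)
    d=np.c_[u,np.ones(len(u))]@P[:3,:3].T
    z=np.broadcast_to(z,len(u));t=(z-P[2,3])/d[:,2]
    return P[:3,3]+d*t[:,None]
def w2px(n,pts,model=None):
    m=model or camera_model(n);P=np.linalg.inv(m["pose"])
    return cv2.projectPoints(np.array(pts,float),cv2.Rodrigues(P[:3,:3])[0],P[:3,3],np.array(m["camera_matrix"]),np.array(m["D"]))[0].reshape(-1,2)
def crop(im,x0,y0,x1,y1,s,fn):
    c=cv2.resize(im[y0:y1,x0:x1],None,fx=s,fy=s,interpolation=cv2.INTER_CUBIC);cv2.imwrite(fn,c)
E
python3 - <<'E'
from h import *
im=cv2.imread("pics/top0.png");a=cv2.resize(im[205:310,90:265],None,fx=4,fy=4,interpolation=2);b=cv2.resize(im[185:315,265:465],None,fx=4,fy=4,interpolation=2)
cv2.imwrite("pics/c1.png",b)
print(px2w("top",[[98,300],[256,297],[258,220],[270,213],[338,277]],[.042,.042,.042,0.002,0.002]).round(3))
E
```

```text
[[ 0.406  0.431  0.042]
 [ 0.424  0.095  0.042]
 [ 0.586  0.097  0.042]
 [ 0.608  0.074  0.002]
 [ 0.473 -0.077  0.002]]
```

View pics/c1.png

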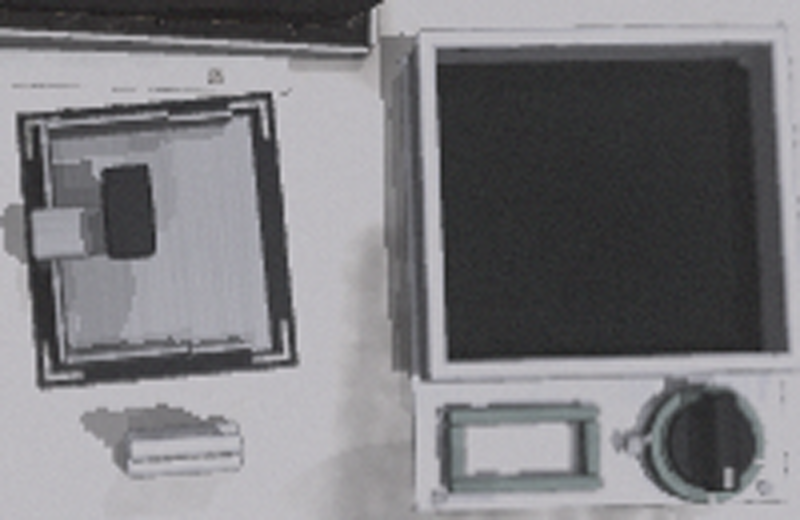

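The crop shows the mat corners at (17,115), (272,93), (298,364) and (42,388). The slot rim runs from (443,403) to (601,488), the dial centre is near (705,447) and the marker near (185,450).

```bash
cat >> h.py <<'E'
def fit(pts,model):
    "2D rigid fit model->pts: returns x,y,yaw,resid(mm)"
    p=np.array(pts)[:,:2];m=np.array(model,float);pc=p.mean(0);mc=m.mean(0)
    H=(m-mc).T@(p-pc);a=np.arctan2(H[0,1]-H[1,0],H[0,0]+H[1,1])
    Rm=np.array([[np.cos(a),-np.sin(a)],[np.sin(a),np.cos(a)]]);t=pc-Rm@mc
    return np.round([*t,np.degrees(a)],4),np.round(1e3*(p-m@Rm.T-t),1).tolist()
def rect(x,y): # corners image TL,TR,BR,BL when image up=+x, right=-y
    return [[x/2,y/2],[x/2,-y/2],[-x/2,-y/2],[-x/2,y/2]]
E
python3 - <<'E'
from h import *
c=lambda l:[[265+(u+.5)/4-.5,185+(v+.5)/4-.5] for u,v in l]
W=lambda l,z:px2w("top",c(l),z)
print("mat(as x fwd) ",fit(W([(17,115),(272,93),(298,364),(42,388)],.002),rect(.140,.150)))
print("bin",fit(W([(415,30),(783,28),(795,372),(425,378)],.063),rect(.180,.196)))
print("slot out",fit(W([(443,403),(598,403),(601,488),(444,490)],.026),rect(.045,.081)))
print("slot in",fit(W([(466,424),(580,422),(584,472),(466,475)],.026),rect(.029,.065)))
print("dial",W([(705,447)],.06)); print("dial housing",W([(645,445),(765,445),(705,505)],.03))
print("grip top",fit(W([(101,167),(149,163),(157,256),(109,261)],.150),rect(.044,.024)))
print("lip",W([(240,118),(268,342),],.002))
print("marker top",W([(130,432),(243,430),(243,457),(130,457)],.12))
t=[(98,225),(256,219),(258,296),(98,302)]
print("tray",px2w("top",t,.042))
print("fruit",px2w("top",[(185,238),(184,260),(222,258),(183,282),(223,282)],.024))
E
```

```text
mat(as x fwd)  (array([ 5.4160e-01, -1.7000e-03,  6.8354e+00]), [[5.3, -4.4], [3.7, 5.7], [-5.1, 5.1], [-3.9, -6.3]])
bin (array([ 0.5617, -0.2353,  2.1432]), [[0.9, 0.6], [1.6, -0.8], [-1.2, 0.6], [-1.3, -0.4]])
slot out (array([ 0.4339, -0.1978,  1.6684]), [[0.6, 1.3], [0.0, -1.0], [-0.1, -1.7], [-0.4, 1.4]])
slot in (array([ 0.4327, -0.1991,  2.495 ]), [[-0.9, -1.8], [-1.4, 2.0], [1.1, 0.8], [1.1, -0.9]])
dial [[ 0.43438433 -0.28872134  0.06      ]]
dial housing [[ 0.43563699 -0.26339541  0.03      ]
 [ 0.43678343 -0.32877572  0.03      ]
 [ 0.40435295 -0.29619301  0.03      ]]
grip top (array([0.5383, 0.0129, 6.6206]), [[0.7, -0.4], [0.6, 0.5], [-0.5, 0.5], [-0.8, -0.5]])
lip [[ 0.60935821 -0.04501443  0.002     ]
 [ 0.4874234  -0.06297022  0.002     ]]
marker top [[ 0.433856    0.00953423  0.12      ]
 [ 0.43626101 -0.04551294  0.12      ]
 [ 0.42311956 -0.04582202  0.12      ]
 [ 0.42170417  0.00919679  0.12      ]]
tray [[0.56615349 0.4410301  0.042     ]
 [0.58826928 0.10108318 0.042     ]
 [0.42665937 0.09105412 0.042     ]
 [0.40222423 0.43039301 0.042     ]]
fruit [[0.54569209 0.25333123 0.024     ]
 [0.49847134 0.25308643 0.024     ]
 [0.50519525 0.17177808 0.024     ]
 [0.45159697 0.25298603 0.024     ]
 [0.45431471 0.16753766 0.024     ]]
```

Run:
```python
from h import *
s=get_state();print(R.from_quat(s["tcp_rot"]).as_matrix().round(3))
im=cv2.imread("pics/top0.png");a=cv2.resize(im[210:310,90:270],None,fx=4,fy=4,interpolation=2)
b=cv2.imread("pics/scene0.png")[200:310,265:445];b=cv2.resize(b,None,fx=4,fy=4,interpolation=2)[:190*2]
b=cv2.resize(cv2.imread("pics/scene0.png")[205:305,270:410],None,fx=2,fy=2,interpolation=2)
o=np.zeros((600,720,3),np.uint8);o[:400]=a;o[400:600,:280]=b;cv2.imwrite("pics/c2.png",o)
```

```text
[[-0.941 -0.     0.339]
 [-0.339  0.002 -0.941]
 [-0.    -1.    -0.002]]
```

View pics/c2.png

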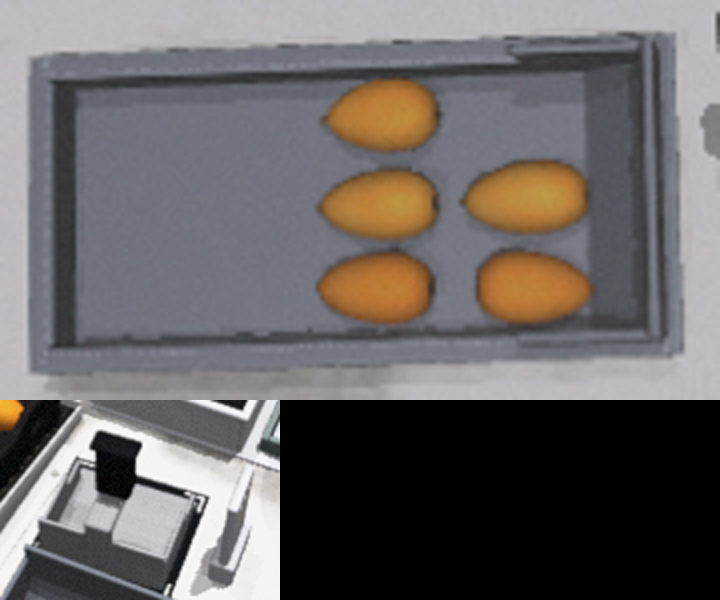

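The tray's floor corners are at (76,85), (76,343), (585,72) and (588,330). There are five fruit: three in the back column and two at the ramp foot.

Run:
```python
from h import *
W=lambda l,z:px2w("top",[[90+(u+.5)/4-.5,210+(v+.5)/4-.5] for u,v in l],z)
m=[[.071,.160],[.071,-.122],[-.071,-.122],[-.071,.160]]
print(fit(W([(76,85),(585,72),(588,330),(76,343)],.004),m))
m2=[[.077,.166],[-.077,.166],[.071,.160],[-.071,.160]]
print(fit(W([(30,57),(32,371),(52,82),(52,347)],.042),m2))
print(W([(385,115),(382,205),(380,288),(528,197),(535,288)],.024).round(3))
```

```text
(array([0.4972, 0.2652, 3.2436]), [[-0.2, 0.3], [-1.2, -0.3], [1.1, 0.6], [0.3, -0.6]])
(array([0.496 , 0.2687, 3.9009]), [[7.0, 3.7], [-6.5, 2.1], [-0.6, -3.2], [0.2, -2.6]])
[[0.545 0.251 0.024]
 [0.497 0.251 0.024]
 [0.453 0.25  0.024]
 [0.503 0.172 0.024]
 [0.455 0.167 0.024]]
```

Request:
carry_out(moves=[[0, 0.155, 0, -0.02, 0, -0.045, 0], [0, 0.154, 0, -0.03, 0, -0.045, 0], [0, 0, 0, -0.031, 0, -0.048, 0], [0, 0, 0, -0.031, 0, -0.048, 0], [0, 0, 0, -0.031, 0, -0.048, 0], [0, 0, 0, -0.031, 0, -0.048, 0], [0, 0, 0, -0.031, 0, -0.03, 0], [0, 0, 0, 0, 0, 0, 0], [0, 0, 0, 0, 0, 0, 0]])

```text
time: 1.23
eef_pos: [0.3997, -0.3086, 0.2152]
tcp_rot: [-0.013, 0.707, -0.707, 0.013]
contact_force: [-0.3, -0.6, 0.6]
opening: 0.497
```

```bash
cat >> h.py <<'E'
def st():
    s=get_state();print("t",round(s["time"],2),"p",s["eef_pos"].round(4),"q",s["qpos"].round(2),"f",s["contact_force"].round(1),"open",round(s["opening"],3));return s
def go(pos,jawyaw=None,tilt=0,s=None):
    """total turn (tool rotvec) then shift in the turned tool axes. tilt about world horizontal axis (tool x): + = approach leans to -jaw dir"""
    s=s or get_state();M=R.from_quat(s["tcp_rot"])
    if jawyaw is None: T=M
    else:
        a=np.radians(jawyaw);z=np.array([np.cos(a),np.sin(a),0]);y=np.array([0,0,-1.]);x=np.cross(y,z)
        T=R.from_matrix(np.c_[x,y,z])*R.from_rotvec([np.radians(tilt),0,0])
    d=np.array(pos)-s["eef_pos"]
    print("turn",(M.inv()*T).as_rotvec().round(4),"shift(after turn)",T.inv().apply(d).round(4),"shift(before)",M.inv().apply(d).round(4))
E
python3 - <<'E'
from h import *
s=st();m=camera_model("wrist");im=read_camera("wrist");cv2.imwrite("pics/w1.png",im);np.save("w1.npy",m["pose"])
E
```

```text
t 1.23 p [ 0.3997 -0.3086  0.2152] q [-0.86 -0.09  1.99 -0.    1.25  0.68] f [-0.3 -0.6  0.6] open 0.497
```

View pics/w1.png

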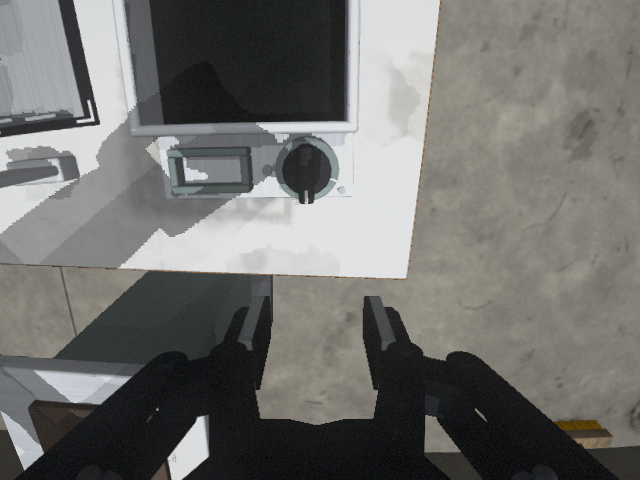

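The wrist view shows the slot rim's outer corners at (167,149), (249,146), (252,191) and (170,195). The dial ring centre is at about (307,168), with its bar along image rows 145–203.

Run:
```python
from h import *
m=camera_model("wrist");m["pose"]=np.load("w1.npy")
W=lambda l,z:px2w("wrist",l,z,m)
print("slot out",fit(W([(167,149),(249,146),(252,191),(170,195)],.026),rect(.045,.081)))
print("dial house",W([(276,168),(339,167),(307,136),(307,199)],.03).round(4))
print("bar ends",W([(304,143),(307,203)],.066).round(4))
print("bin",fit(W([(114,0),(358,0),(358,130),(131,134)],.063),rect(.180,.196)),W([(358,130),(131,134)],.063))
go([.4345,-.2945,.12],-87.9)
```

```text
slot out (array([ 0.434 , -0.1994,  3.3336]), [[-0.0, -0.7], [0.4, -1.4], [0.9, -0.9], [-1.3, 3.1]])
dial house [[ 0.4393 -0.2669  0.03  ]
 [ 0.4426 -0.3286  0.03  ]
 [ 0.4707 -0.2964  0.03  ]
 [ 0.4095 -0.2982  0.03  ]]
bar ends [[ 0.4662 -0.2949  0.066 ]
 [ 0.4136 -0.2991  0.066 ]]
bin (array([ 0.5252, -0.2392,  2.1949]), [[-36.8, -1.3], [-41.0, -0.4], [39.8, -0.3], [38.0, 1.9]]) [[ 0.47875278 -0.34088328  0.063     ]
 [ 0.46947322 -0.14276251  0.063     ]]
turn [ 0.0002 -0.0006  0.0007] shift(after turn) [-0.0355  0.0952 -0.0132] shift(before) [-0.0356  0.0952 -0.0132]
```

Request:
carry_out(moves=[[0, 0, 0, -0.0193, 0.04, -0.0053, 0], [0, 0, 0, -0.0194, 0.04, -0.0054, 0], [0, 0, 0, 0, 0.04, 0, 0], [0, 0, 0, 0, 0.03, 0, 0], [0, 0, 0, 0, 0.007, 0, 0], [0, 0, 0, 0, 0, 0, 0.6], [0, 0, 0, 0, 0, 0, 1], [0, 0, 0, 0, 0, 0, 1], [0, 0, 0, 0, 0, 0, 1]], squeeze=40)

```text
time: 2.4
eef_pos: [0.4387, -0.2967, 0.0594]
tcp_rot: [0.013, -0.707, 0.707, -0.013]
contact_force: [-0.4, 0.8, -0.2]
opening: -0.0
```

Run:
```python
from h import *
s=st();im=read_camera("wrist");crop(im,180,180,440,420,3,"pics/w2.png");cv2.imwrite("pics/w2full.png",im)
```

```text
t 2.4 p [ 0.4387 -0.2967  0.0594] q [-0.79  0.16  2.04 -0.    0.94  0.75] f [-0.4  0.8 -0.2] open -0.0
```

View pics/w2full.png

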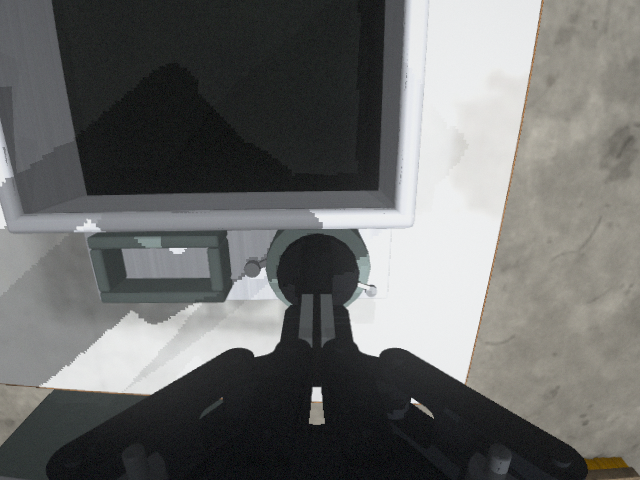

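The fingers have shut with no bar in view between the pads. The dial's disc centre appears near (318,270) and the fingertips near (318,295), so I'm checking the geometry.

Run:
```python
from h import *
m=camera_model("wrist");s=get_state();p=s["eef_pos"];print(np.round(m["pose"],3).tolist())
print("tcp px",w2px("wrist",[p,p-[0,0,.019]]))
print(px2w("wrist",[(268,270),(369,270),(318,229),(280,270),(358,270),(318,235)],[.03]*3+[.036]*3).round(4))
for z in(.03,.05,.06):print(px2w("wrist",[(318,270)],z).round(4))
```

```text
[[0.038, -0.945, -0.324, 0.523], [-0.999, -0.036, -0.012, -0.293], [-0.0, 0.324, -0.946, 0.218], [0.0, 0.0, 0.0, 1.0]]
tcp px [[317.09788549 295.39719328]
 [317.03614769 279.45684058]]
[[ 0.4388 -0.2676  0.03  ]
 [ 0.4411 -0.3273  0.03  ]
 [ 0.4652 -0.2961  0.03  ]
 [ 0.4418 -0.2753  0.036 ]
 [ 0.4434 -0.3199  0.036 ]
 [ 0.4636 -0.2962  0.036 ]]
[[ 0.4399 -0.2971  0.03  ]]
[[ 0.4488 -0.2967  0.05  ]]
[[ 0.4532 -0.2965  0.06  ]]
```

View pics/w2.png

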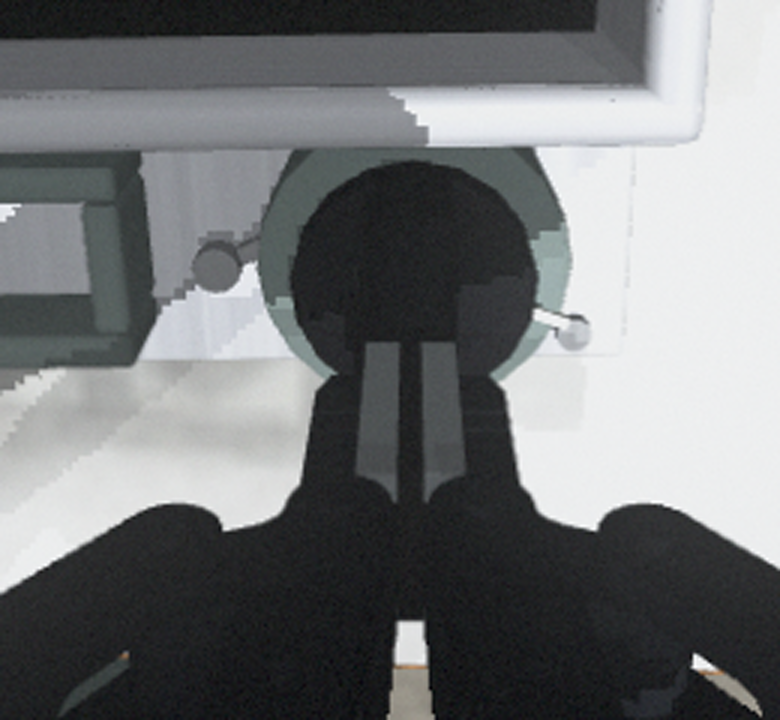

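The zoom suggests the black bar is between the pads: the near edges are about 16 mm apart, and the pads show only above z≈0.06. The opening reading of 0 disagrees, so I'll turn the dial and check the torque.

Request:
carry_out(moves=[[0, -0.12, 0, 0, 0, 0, 1], [0, -0.12, 0, 0, 0, 0, 1], [0, -0.12, 0, 0, 0, 0, 1]])

```text
time: 2.82
eef_pos: [0.4384, -0.2963, 0.0587]
tcp_rot: [0.141, -0.693, 0.693, -0.141]
contact_force: [-0.0, -0.0, -0.3]
opening: -0.004
```

Run:
```python
from h import *
s=st();print(s["wrist_torque"].round(3))
```

```text
t 2.83 p [ 0.4384 -0.2963  0.0587] q [-0.79  0.16  2.04 -0.    0.94  0.38] f [-0.  -0.  -0.3] open -0.004
[-0.024 -0.061  0.077]
```

Request:
carry_out(moves=[[0, -0.14, 0, 0, 0, 0, 1], [0, -0.14, 0, 0, 0, 0, 1], [0, -0.14, 0, 0, 0, 0, 1], [0, -0.14, 0, 0, 0, 0, 1], [0, -0.14, 0, 0, 0, 0, 1], [0, -0.14, 0, 0, 0, 0, 1], [0, 0, 0, 0, 0, 0, 0], [0, 0, 0, 0, 0, 0, -0.3], [0, 0, 0, 0, -0.05, 0, -0.3], [0, 0, 0, 0, -0.06, 0, -0.3]])

```text
time: 4.08
eef_pos: [0.4373, -0.2954, 0.1681]
tcp_rot: [-0.41, 0.578, -0.575, 0.409]
contact_force: [0.2, -0.8, -0.4]
opening: 0.65
```

Run:
```python
from h import *
s=st();im=read_camera("wrist");cv2.imwrite("pics/w3.png",im);np.save("w3.npy",camera_model("wrist")["pose"])
t=read_camera("top");cv2.imwrite("pics/top1.png",t)
x,y=w2px("wrist",[[.438,-.2965,.05]])[0].astype(int);print(x,y)
a=cv2.resize(im[max(y-75,0):y+75,max(x-90,0):x+90],None,fx=3,fy=3,interpolation=2)
cv2.imwrite("pics/c3.png",cv2.convertScaleAbs(a,alpha=1.8,beta=15))
```

```text
t 4.08 p [ 0.4373 -0.2954  0.1681] q [-0.79  0.01  1.98  0.    1.16 -0.45] f [ 0.2 -0.8 -0.4] open 0.65
308 222
```

View pics/c3.png

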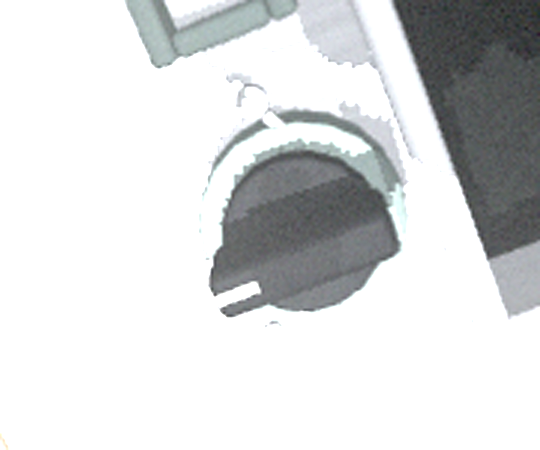

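Run:
```python
from h import *
m=camera_model("wrist");m["pose"]=np.load("w3.npy")
p=px2w("wrist",[(218+238/3,147+297/3),(218+385/3,147+238/3)],.066,m);print(p);d=p[1]-p[0];print(np.degrees(np.arctan2(d[1],d[0])), "expect ~71 if open")
s=get_state();print(R.from_quat(s["tcp_rot"]).as_matrix().round(3))
# scoop recheck
W=lambda l,z:px2w("top",l,z)
a=cv2.imread("pics/top0.png").astype(int);b=cv2.imread("pics/top1.png").astype(int)
print("scoop region diff",np.abs(a-b)[200:290,262:345].sum(2).__gt__(60).sum())
go([.538,.013,.22],-83.4)
```

```text
[[ 0.42359014 -0.30830386  0.066     ]
 [ 0.4672869  -0.30552113  0.066     ]]
3.6438300173347367 expect ~71 if open
[[-0.329  0.011  0.944]
 [-0.944 -0.011 -0.329]
 [ 0.007 -1.     0.014]]
scoop region diff 2159
turn [-0.0162  1.1202 -0.0018] shift(after turn) [-0.1314 -0.043  -0.2997] shift(before) [-0.3267 -0.0454 -0.0116]
```

The bar reads about 4°, so the dial has not turned, and the bar appears offset from where I gripped. I'm rechecking it from both cameras.

Run:
```python
from h import *
m=camera_model("wrist");m["pose"]=np.load("w3.npy");print(m["pose"].round(3).tolist())
C=lambda u,v:(218+u/3,147+v/3)
for z in(.03,.036):print(px2w("wrist",[C(305,212),C(205,215),C(405,215)],z,m).round(4))
for z in(.05,.06,.066):print(z,px2w("wrist",[C(210,280),C(225,315),C(385,228),C(398,250)],z,m).round(4).tolist())
b=cv2.imread("pics/top1.png");crop(b,265,185,465,320,4,"pics/c4.png")
```

```text
[[0.945, -0.313, -0.098, 0.468], [-0.328, -0.891, -0.314, -0.219], [0.011, 0.329, -0.944, 0.337], [0.0, 0.0, 0.0, 1.0]]
[[ 0.4465 -0.301   0.03  ]
 [ 0.4173 -0.2918  0.03  ]
 [ 0.4752 -0.312   0.03  ]]
[[ 0.4469 -0.2994  0.036 ]
 [ 0.4183 -0.2903  0.036 ]
 [ 0.475  -0.3102  0.036 ]]
0.05 [[0.4151, -0.3059, 0.05], [0.4154, -0.3176, 0.05], [0.4681, -0.3078, 0.05], [0.4697, -0.3154, 0.05]]
0.06 [[0.4169, -0.3029, 0.06], [0.4172, -0.3142, 0.06], [0.4681, -0.3047, 0.06], [0.4696, -0.312, 0.06]]
0.066 [[0.418, -0.3011, 0.066], [0.4183, -0.3121, 0.066], [0.4681, -0.3028, 0.066], [0.4696, -0.31, 0.066]]
```

View pics/c4.png

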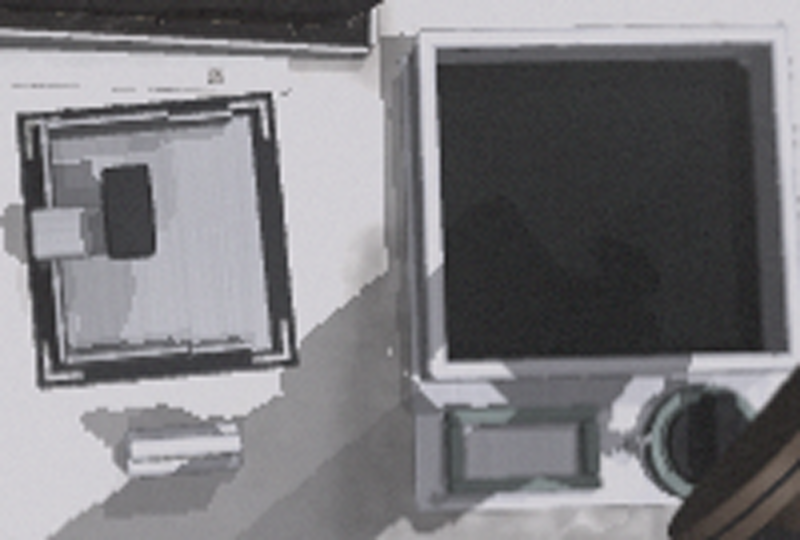

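The scoop is undisturbed; only a shadow changed there. The dial was not gripped, and the visible fingertips look nearer to TCP level than 19 mm ahead of it. I'll retry, lowering in small steps while watching force.

Request:
carry_out(moves=[[0, 0.17, 0, 0, 0, 0, 0], [0, 0.17, 0, 0, 0, 0, 0], [0, 0.17, 0, 0, 0, 0, 0], [0, 0.17, 0, 0, 0, 0, 0], [0, 0.17, 0, 0, 0, 0, 0], [0, 0.17, 0, 0, 0, 0, 0], [0, 0.17, 0, 0, 0.03, 0, 0], [0, 0, 0, -0.003, 0.04, 0.004, 0], [0, 0, 0, 0, 0.03, 0, 0], [0, 0, 0, 0, 0.009, 0, 0]])

```text
time: 5.42
eef_pos: [0.4401, -0.2989, 0.057]
tcp_rot: [-0.017, 0.708, -0.706, 0.015]
contact_force: [-0.1, 0.3, -0.1]
opening: 0.504
```

Request:
carry_out(moves=[[0, 0, 0, 0, 0.004, 0, 0], [0, 0, 0, 0, 0, 0, 0]])

```text
time: 5.68
eef_pos: [0.4421, -0.3008, 0.0566]
tcp_rot: [0.016, -0.706, 0.707, -0.017]
contact_force: [0.2, -0.4, 0.5]
opening: 0.503
```

Request:
carry_out(moves=[[0, 0, 0, 0, 0, 0, 0.4], [0, 0, 0, 0, 0, 0, 0.9], [0, 0, 0, 0, 0, 0, 1]])

```text
time: 6.05
eef_pos: [0.4417, -0.3004, 0.056]
tcp_rot: [0.016, -0.707, 0.707, -0.017]
contact_force: [0.3, -0.1, -1.1]
opening: -0.002
```

Request:
carry_out(moves=[[0, 0, 0, 0, 0, 0, 0], [0, 0, 0, 0, 0, 0, 0], [0, 0, 0, 0, 0.004, 0, 0]])

```text
time: 6.42
eef_pos: [0.4417, -0.3004, 0.0517]
tcp_rot: [0.016, -0.707, 0.707, -0.017]
contact_force: [-0.4, -0.5, -0.3]
opening: 0.498
```

Request:
carry_out(moves=[[0, 0, 0, 0, 0.004, 0, 0], [0, 0, 0, 0, 0, 0, 0]])

```text
time: 6.68
eef_pos: [0.4411, -0.2999, 0.0468]
tcp_rot: [-0.017, 0.707, -0.707, 0.016]
contact_force: [0.5, -0.4, -0.1]
opening: 0.5
```

Request:
carry_out(moves=[[0, 0, 0, 0, 0, 0, 0.4], [0, 0, 0, 0, 0, 0, 0.9], [0, 0, 0, 0, 0, 0, 1]])

```text
time: 7.05
eef_pos: [0.4414, -0.2976, 0.0477]
tcp_rot: [-0.017, 0.709, -0.705, 0.016]
contact_force: [0.1, 7.6, 5.1]
opening: 0.14
```

Run:
```python
from h import *
s=st();im=read_camera("wrist");print(w2px("wrist",[s["eef_pos"],s["eef_pos"]-[0,0,.019]]))
cv2.imwrite("pics/w4.png",im);a=im[180:420,190:450];crop(cv2.convertScaleAbs(cv2.pow(a/255.,.5)*255),0,0,260,240,2.5,"pics/c5.png")
```

```text
t 7.05 p [ 0.4414 -0.2976  0.0477] q [-0.79  0.18  2.04  0.    0.93  0.74] f [0.1 7.6 5.1] open 0.14
[[317.05926469 295.3695266 ]
 [317.24316602 279.37397284]]
```

View pics/c5.png

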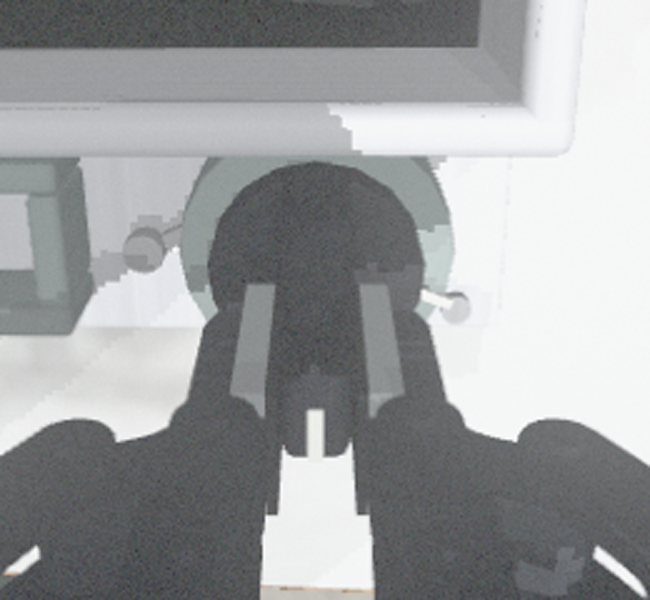

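Now it grips: the opening is 0.14 (≈12 mm) and there is a side force, so the pads are on the bar. I'll centre it and turn.

Request:
carry_out(moves=[[0, 0, 0, 0, 0, -0.003, 1], [0, -0.1, 0, 0, 0, 0, 1], [0, -0.15, 0, 0, 0, 0, 1]], squeeze=50)

```text
time: 7.48
eef_pos: [0.4413, -0.2967, 0.0478]
tcp_rot: [-0.106, 0.7, -0.699, 0.106]
contact_force: [-0.8, 2.8, 3.4]
opening: 0.138
```

Run:
```python
from h import *
s=st();print(s["wrist_torque"].round(3))
```

```text
t 7.47 p [ 0.4413 -0.2967  0.0478] q [-0.78  0.18  2.04  0.    0.92  0.49] f [-0.8  2.8  3.4] open 0.138
[ 0.603  0.202 -0.228]
```

Request:
carry_out(moves=[[0, -0.16, 0, 0, 0, 0, 1], [0, -0.16, 0, 0, 0, 0, 1], [0, -0.16, 0, 0, 0, 0, 1], [0, -0.16, 0, 0, 0, 0, 1], [0, -0.16, 0, 0, 0, 0, 1], [0, -0.15, 0, 0, 0, 0, 1], [0, 0, 0, 0, 0, 0, 1]])

```text
time: 8.35
eef_pos: [0.4393, -0.2947, 0.0477]
tcp_rot: [-0.414, 0.577, -0.571, 0.413]
contact_force: [-6.3, 8.0, 10.5]
opening: 0.134
```

Run:
```python
from h import *
s=st();print(s["wrist_torque"].round(3));print(R.from_quat(s["tcp_rot"]).as_matrix().round(3))
```

```text
t 8.35 p [ 0.4393 -0.2947  0.0477] q [-0.78  0.18  2.04  0.    0.93 -0.46] f [-6.3  8.  10.5] open 0.134
[1.325 1.111 0.009]
[[-0.317 -0.006  0.948]
 [-0.948  0.007 -0.317]
 [-0.004 -1.    -0.008]]
```

Request:
carry_out(moves=[[0, 0, 0, 0, 0, 0, 0], [0, 0, 0, 0, 0, 0, -0.3], [0, 0, 0, 0, -0.05, 0, -0.3], [0, 0, 0, 0, -0.06, 0, -0.3], [0, 0, 0, 0, -0.06, 0, -0.3]])

```text
time: 8.98
eef_pos: [0.4413, -0.2975, 0.2192]
tcp_rot: [0.413, -0.574, 0.574, -0.413]
contact_force: [1.8, 0.5, -0.3]
opening: 0.651
```

Run:
```python
from h import *
s=st();im=read_camera("wrist");cv2.imwrite("pics/w5.png",im);np.save("w5.npy",camera_model("wrist")["pose"])
x,y=w2px("wrist",[[.4395,-.297,.05]])[0].astype(int);print(x,y)
a=cv2.resize(im[max(y-75,0):y+75,max(x-90,0):x+90],None,fx=3,fy=3,interpolation=2)
cv2.imwrite("pics/c6.png",cv2.convertScaleAbs(a,alpha=1.8,beta=15))
```

```text
t 8.97 p [ 0.4413 -0.2975  0.2192] q [-0.78 -0.03  1.92 -0.    1.25 -0.46] f [ 1.8  0.5 -0.3] open 0.651
307 207
```

View pics/c6.png

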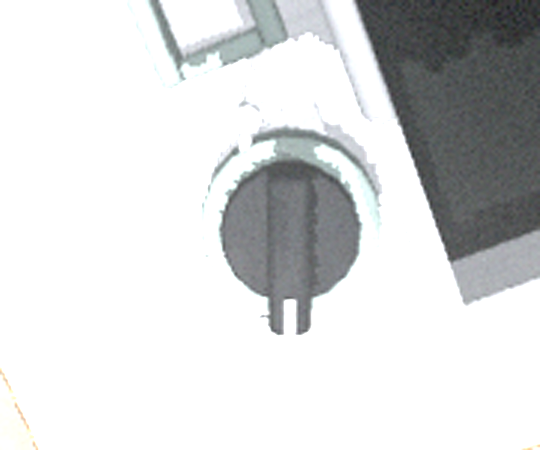

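The dial now stands at its second rest: the bar has turned about 70° and the pointer is at crop (290,318). The fingertips reached lower than the stated 19 mm suggests, so I'm triangulating known heights to check the TCP's z.

Run:
```python
from h import *
m=camera_model("wrist");K=np.array(m["camera_matrix"]);D=np.array(m["D"])
P1=np.load("w1.npy");P2=np.array([[0.038,-0.945,-0.324,0.523],[-0.999,-0.036,-0.012,-0.293],[-0.0,0.324,-0.946,0.218],[0,0,0,1]])
def tri(P1,a,P2,b):
    u=[cv2.undistortPoints(np.array(q,float).reshape(-1,1,2),K,D).reshape(-1,2).T for q in(a,b)]
    X=cv2.triangulatePoints(np.linalg.inv(P1)[:3],np.linalg.inv(P2)[:3],u[0],u[1]);return (X[:3]/X[3]).T.round(4)
print("slot rim (z .026), bin corner (z .063)\n",tri(P1,[(167,149),(249,146),(252,191),(170,195),(358,130)],P2,[(88,235),(225,232),(230,302),(97,303),(416,228)]))
C=lambda u,v:(217+u/3,132+v/3)
P5=np.load("w5.npy");m["pose"]=P5
for z in(.03,.05,.066):print(z,px2w("wrist",[C(290,315),C(290,172),C(290,245),C(290,213)],z,m).round(4).tolist())
for n in("w1","w5"):print(n,w2px("wrist",[[.437,-.294,.066]],{**m,"pose":np.load(n+".npy")}))
```

```text
slot rim (z .026), bin corner (z .063)
 [[ 0.4541 -0.1567  0.0227]
 [ 0.4586 -0.2396  0.0196]
 [ 0.4149 -0.2426  0.0265]
 [ 0.4081 -0.156   0.0247]
 [ 0.4788 -0.3405  0.066 ]]
0.03 [[0.4337, -0.335, 0.03], [0.4505, -0.2854, 0.03], [0.4421, -0.3102, 0.03], [0.4458, -0.2992, 0.03]]
0.05 [[0.4358, -0.3285, 0.05], [0.4516, -0.2817, 0.05], [0.4437, -0.3051, 0.05], [0.4472, -0.2947, 0.05]]
0.066 [[0.4374, -0.3234, 0.066], [0.4525, -0.2787, 0.066], [0.4449, -0.301, 0.066], [0.4483, -0.2911, 0.066]]
w1 [[302.06589561 176.92331228]]
w5 [[303.42048378 209.50032566]]
```

Request:
carry_out(moves=[[0, 0.187, 0, 0, 0, 0, -0.3], [0, 0.187, 0, 0, 0, 0, -0.3], [0, 0.187, 0, 0, 0, 0, -0.3], [0, 0.187, 0, 0, 0, 0, -0.3], [0, 0.186, 0, 0, 0, 0, -0.3], [0, 0.186, 0, 0, 0, 0, -0.3], [0, 0, 0, -0.022, 0, -0.05, -0.3], [0, 0, 0, -0.022, 0, -0.05, -0.3], [0, 0, 0, -0.022, 0, -0.05, -0.3], [0, 0, 0, -0.022, 0, -0.05, -0.3]])

```text
time: 10.28
eef_pos: [0.504, -0.0864, 0.2176]
tcp_rot: [0.044, -0.705, 0.706, -0.045]
contact_force: [-0.3, 0.5, 0.3]
opening: 0.649
```

Request:
carry_out(moves=[[0, 0, 0, -0.022, 0, -0.05, -0.3], [0, 0, 0, -0.022, 0, -0.047, -0.3], [0, 0, 0, 0, 0, 0, -0.3]])

```text
time: 10.65
eef_pos: [0.5355, 0.0169, 0.2174]
tcp_rot: [-0.046, 0.706, -0.706, 0.047]
contact_force: [-0.7, 0.8, -0.1]
opening: 0.652
```

Run:
```python
from h import *
s=st();im=read_camera("wrist");cv2.imwrite("pics/w6.png",im);np.save("w6.npy",camera_model("wrist")["pose"])
go([.538,.013,.135],-83.4)
# grip cap corners expected in wrist picture for comparision
b=np.array([.538,.013]);u=np.array([-.115,.993]);v=np.array([.993,.115])
c=[[*(b+i*.012*u+j*.022*v),.152] for i,j in((1,1),(-1,1),(-1,-1),(1,-1))]
q=w2px("wrist",c);print(q.round(0).tolist())
cv2.polylines(im,[q.round().astype(int)],True,(0,0,255),1);crop(im,130,60,510,345,2,"pics/c7.png")
```

```text
t 10.65 p [0.5355 0.0169 0.2174] q [-0.16 -0.02  1.92  0.    1.25  1.28] f [-0.7  0.8 -0.1] open 0.652
turn [-0.0006  0.0148 -0.0003] shift(after turn) [-0.0026  0.0823  0.0026] shift(before) [-0.0025  0.0823  0.0026]
[[303.0, 216.0], [339.0, 216.0], [337.0, 277.0], [303.0, 276.0]]
```

View pics/c7.png

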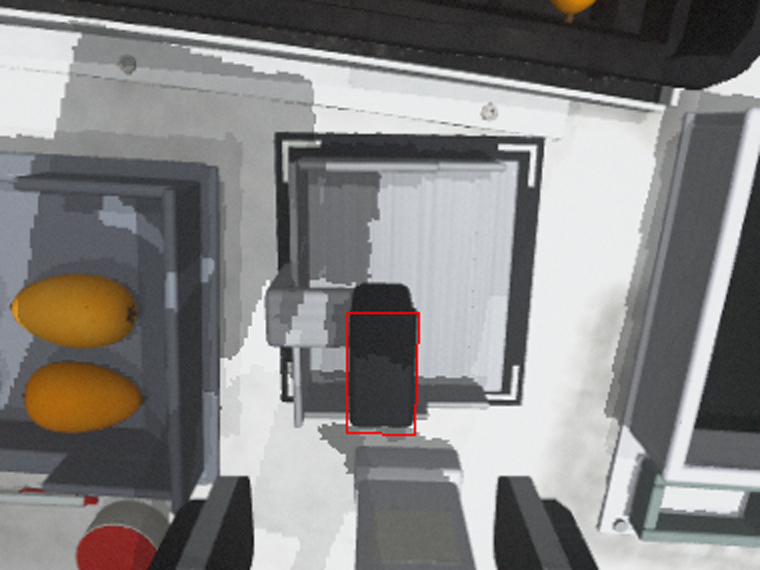

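The scoop is undisturbed on its mat. The cap outline in the wrist view agrees with the predicted red box to within about 2 mm. The neck joins behind the grip at crop (270–350, 290–345), so I'll descend with a narrower opening.

Request:
carry_out(moves=[[0, 0.015, 0, -0.0025, 0, 0.0026, 0.1], [0, 0, 0, 0, 0.03, 0, 0.1], [0, 0, 0, 0, 0.03, 0, 0.1], [0, 0, 0, 0, 0.027, 0, 0.1], [0, 0, 0, 0, 0.015, 0, 0.1], [0, 0, 0, 0, 0, 0, 0.1]])

```text
time: 11.45
eef_pos: [0.5369, 0.011, 0.1145]
tcp_rot: [-0.04, 0.706, -0.706, 0.038]
contact_force: [-0.7, 0.1, -0.2]
opening: 0.447
```

Request:
carry_out(moves=[[0, 0, 0, 0, 0.012, 0, 0.1], [0, 0, 0, 0, 0, 0, 0.6], [0, 0, 0, 0, 0, 0, 1], [0, 0, 0, 0, 0, 0, 1]], squeeze=60)

```text
time: 11.95
eef_pos: [0.5374, 0.0119, 0.1035]
tcp_rot: [0.04, -0.706, 0.706, -0.04]
contact_force: [0.3, 0.3, -2.6]
opening: 0.27
```

Request:
carry_out(moves=[[0, 0, 0, 0, 0, 0, 0.1], [0, 0, 0, 0, 0.006, 0, 0.1], [0, 0, 0, 0, 0.005, 0, 0.1], [0, 0, 0, 0, 0, 0, 0.1]])

```text
time: 12.45
eef_pos: [0.537, 0.0119, 0.0917]
tcp_rot: [-0.04, 0.706, -0.706, 0.039]
contact_force: [0.4, 0.4, 0.3]
opening: 0.449
```

Request:
carry_out(moves=[[0, 0, 0, 0, 0, 0, 0.6], [0, 0, 0, 0, 0, 0, 1], [0, 0, 0, 0, 0, 0, 1], [0, 0, 0, 0, 0, 0, 1]], squeeze=100)

```text
time: 12.95
eef_pos: [0.5377, 0.0118, 0.0926]
tcp_rot: [0.039, -0.706, 0.706, -0.04]
contact_force: [0.6, -0.1, -0.4]
opening: 0.266
```

Run:
```python
from h import *
s=st();print(R.from_quat(s["tcp_rot"]).as_matrix().round(4));np.save("grasp.npy",np.r_[s["eef_pos"],s["tcp_rot"]])
```

```text
t 12.95 p [0.5377 0.0118 0.0926] q [-0.17  0.12  2.01 -0.    1.01  1.29] f [ 0.6 -0.1 -0.4] open 0.266
[[-9.938e-01  4.000e-04  1.115e-01]
 [-1.115e-01 -1.000e-04 -9.938e-01]
 [-4.000e-04 -1.000e+00  1.000e-04]]
```

Request:
carry_out(moves=[[0, 0, 0, 0, -0.03, 0, 1], [0, 0.055, 0, 0, -0.05, 0, 1], [0, 0, 0, 0, -0.05, 0, 1], [0, 0, 0, 0, -0.02, -0.02, 1], [0, 0, 0, 0.004, 0, -0.0478, 1], [0, 0, 0, 0.004, 0, -0.058, 1], [0, 0, 0, 0.004, 0, -0.058, 1], [0, 0, 0, 0.004, 0, -0.058, 1], [0, 0, 0, 0.004, 0, -0.058, 1], [0, 0, 0, 0.006, 0, -0.058, 1]])

```text
time: 14.2
eef_pos: [0.4891, 0.37, 0.2401]
tcp_rot: [0.022, -0.706, 0.707, -0.019]
contact_force: [0.5, -0.1, -2.3]
opening: 0.269
```

Run:
```python
from h import *
s=st();go([.4914,.368,.10],-86.76)
```

```text
t 14.2 p [0.4891 0.37   0.2401] q [0.48 0.14 1.71 0.   1.3  2.  ] f [ 0.5 -0.1 -2.3] open 0.269
turn [-0.0012  0.001   0.0035] shift(after turn) [-0.0022  0.1401  0.0021] shift(before) [-0.0027  0.1401  0.002 ]
```

Request:
carry_out(moves=[[0, 0, 0, -0.0025, 0.03, 0.002, 1], [0, 0, 0, 0, 0.04, 0, 1], [0, 0, 0, 0, 0.04, 0, 1], [0, 0, 0, 0, 0.02, 0, 1], [0, 0, 0, 0, 0.01, 0, 1], [0, 0, 0, 0, 0, 0, 1]])

```text
time: 14.95
eef_pos: [0.4938, 0.3659, 0.1025]
tcp_rot: [0.02, -0.707, 0.707, -0.02]
contact_force: [0.7, 0.2, -1.7]
opening: 0.272
```

Request:
carry_out(moves=[[0, 0, 0, 0, 0.003, 0, 1], [0, 0, 0, 0, 0.003, 0, 1], [0, 0, 0, 0, 0, 0, 1]])

```text
time: 15.32
eef_pos: [0.4942, 0.3658, 0.0969]
tcp_rot: [-0.02, 0.707, -0.707, 0.02]
contact_force: [-0.6, -0.7, -2.6]
opening: 0.269
```

Request:
carry_out(moves=[[0, 0, 0, 0.002, 0.002, 0, 1], [0, 0, 0, 0, 0, 0, 1]])

```text
time: 15.58
eef_pos: [0.4921, 0.3656, 0.0947]
tcp_rot: [-0.02, 0.707, -0.707, 0.02]
contact_force: [-0.3, 0.6, -1.3]
opening: 0.272
```

Request:
carry_out(moves=[[0, 0, 0, 0, 0.002, 0, 1], [0, 0, 0, 0, 0, 0, 1]])

```text
time: 15.82
eef_pos: [0.493, 0.3661, 0.0946]
tcp_rot: [-0.019, 0.707, -0.706, 0.021]
contact_force: [-0.1, -0.7, 5.0]
opening: 0.264
```

Request:
carry_out(moves=[[0, 0, 0, 0, 0, 0.012, 1], [0, 0, 0, 0, 0, 0.012, 1], [0, 0, 0, 0, 0, 0.012, 1], [0, 0, 0, 0, 0, 0.012, 1], [0, 0, 0, 0, 0, 0.012, 1], [0, 0, 0, 0, 0, 0.012, 1]])

```text
time: 16.58
eef_pos: [0.4976, 0.2941, 0.0947]
tcp_rot: [-0.018, 0.708, -0.706, 0.021]
contact_force: [-0.8, 2.8, 5.8]
opening: 0.267
```

Request:
carry_out(moves=[[0, 0, 0, 0, 0, 0.012, 1], [0, 0, 0, 0, 0, 0.012, 1], [0, 0, 0, 0, 0, 0.012, 1], [0, 0, 0, 0, 0, 0.012, 1], [0, 0, 0, 0, 0, 0.01, 1]])

```text
time: 17.2
eef_pos: [0.5009, 0.2364, 0.0947]
tcp_rot: [-0.018, 0.708, -0.706, 0.021]
contact_force: [0.4, 3.5, 6.0]
opening: 0.269
```

Run:
```python
from h import *
s=st();a=read_camera("top");b=read_camera("scene");cv2.imwrite("pics/t2.png",a);cv2.imwrite("pics/s2.png",b)
o=np.zeros((600,600,3),np.uint8);o[:300]=cv2.resize(a[205:310,90:300],(600,300));o[300:]=cv2.resize(b[260:450,190:570],(600,300));cv2.imwrite("pics/c8.png",o)
```

```text
t 17.2 p [0.5009 0.2364 0.0947] q [0.26 0.15 1.97 0.   1.01 1.77] f [0.4 3.5 6. ] open 0.269
```

View pics/c8.png

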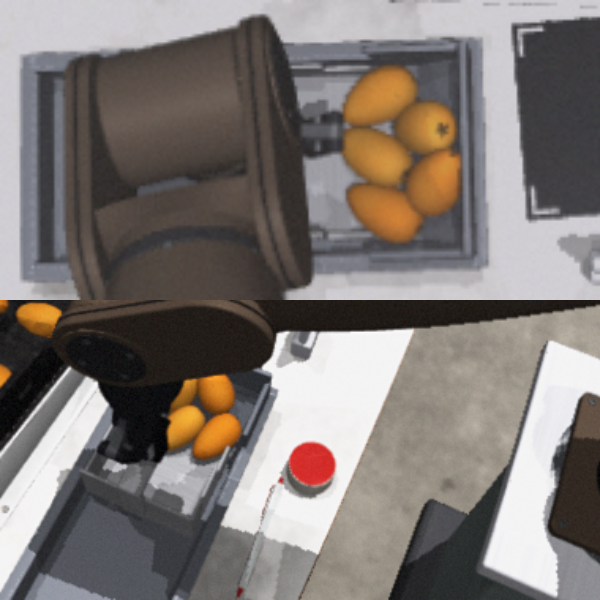

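The picture shows three fruit lying over the lip and two against the ramp, which is good. Next I'll push to the ramp foot, then tilt the lip up along the ramp.

Run:
```python
import numpy as np
# (theta, lipF, lipz): lip path
P=[(0,.1165,.0),(5,.127,.0105),(10,.139,.022),(15,.149,.0325),(20,.157,.043),(26,.158,.056),(32,.158,.072),(36,.157,.09)]
prev=None
for th,F,z in P:
    t=np.radians(th);c,s=np.cos(t),np.sin(t)
    # tcp = lip - .071 fwd + .0905 up
    f=F-.071*c-.0905*s; h=z-.071*s+.0905*c
    if prev:
        pt,pf,ph=prev;c0,s0=np.cos(pt),np.sin(pt);df,dh=f-pf,h-ph
        print(th,"wx",round(t-pt,4),"dy",round(-(-s0*df+c0*dh),4),"dz",round(c0*df+s0*dh,4),"back z",round(z-.121*s,4))
    prev=(t,f,h)
```

```text
5 wx 0.0873 dy -0.004 dz 0.0029 back z -0.0
10 wx 0.0873 dy -0.0039 dz 0.0053 back z 0.001
15 wx 0.0873 dy -0.0021 dz 0.0041 back z 0.0012
20 wx 0.0873 dy -0.0015 dz 0.0028 back z 0.0016
26 wx 0.1047 dy -0.004 dz -0.0037 back z 0.003
32 wx 0.1047 dy -0.0065 dz -0.0021 back z 0.0079
36 wx 0.0698 dy -0.0106 dz 0.0026 back z 0.0189
```

Request:
carry_out(moves=[[0, 0, 0, 0, 0, 0.008, 1], [0, 0, 0, 0, -0.001, 0.009, 1], [0, 0, 0, 0, 0, 0, 1]])

```text
time: 17.68
eef_pos: [0.5011, 0.218, 0.0946]
tcp_rot: [0.019, -0.707, 0.707, -0.021]
contact_force: [0.9, -0.8, 5.6]
opening: 0.268
```

Request:
carry_out(moves=[[0.044, 0, 0, 0, -0.002, 0.0014, 1], [0.044, 0, 0, 0, -0.002, 0.0015, 1], [0.044, 0, 0, 0, -0.002, 0.0026, 1], [0.044, 0, 0, 0, -0.002, 0.0026, 1], [0.044, 0, 0, 0, -0.0012, 0.002, 1], [0.044, 0, 0, 0, -0.001, 0.002, 1], [0.044, 0, 0, 0, -0.0008, 0.0014, 1], [0.044, 0, 0, 0, -0.0008, 0.0014, 1]])

```text
time: 18.68
eef_pos: [0.4993, 0.2049, 0.1047]
tcp_rot: [0.018, -0.571, 0.82, -0.022]
contact_force: [0.5, -0.8, -4.4]
opening: 0.271
```

Run:
```python
from h import *
s=st();M=R.from_quat(s["tcp_rot"]).as_matrix();print(np.degrees(np.arcsin(M[2,2])).round(1))
p=s["eef_pos"];print("lip",p+M@[0,.0905,.071],"back",p+M@[0,.0905,-.05],"(ramp foot y .143, backstop y ~.105)")
```

```text
t 18.68 p [0.4993 0.2049 0.1047] q [ 0.36  0.21  1.92 -0.37  1.15  2.05] f [ 0.5 -0.8 -4.4] open 0.271
20.3
lip [0.50464561 0.10708854 0.04441935] back [0.49807301 0.22041709 0.0025333 ] (ramp foot y .143, backstop y ~.105)
```

Request:
carry_out(moves=[[0.052, 0, 0, 0, -0.002, -0.002, 1], [0.052, 0, 0, 0, -0.002, -0.0018, 1], [0.052, 0, 0, 0, -0.003, -0.001, 1], [0.052, 0, 0, 0, -0.0035, -0.001, 1], [0.035, 0, 0, 0, -0.005, 0.001, 1], [0.035, 0, 0, 0, -0.0055, 0.001, 1], [0, 0, 0, 0, -0.016, 0.012, 1], [0, 0, 0, 0, -0.016, 0.012, 1], [0, 0, 0, 0, -0.016, 0.012, 1], [0, 0, 0, 0, -0.016, 0.01, 1]])

```text
time: 19.92
eef_pos: [0.5005, 0.2199, 0.2057]
tcp_rot: [0.012, -0.454, 0.891, -0.026]
contact_force: [0.0, 0.2, -4.9]
opening: 0.265
```

Request:
carry_out(moves=[[0, 0, 0, 0, -0.02, 0.014, 1], [0, 0, 0, 0, -0.02, 0.014, 1], [0, 0, 0, 0, -0.02, 0.014, 1], [0, 0, 0, 0, 0, 0, 1], [0, 0, 0, 0, 0, 0, 1]])

```text
time: 20.55
eef_pos: [0.4996, 0.2213, 0.2756]
tcp_rot: [0.013, -0.453, 0.891, -0.025]
contact_force: [-0.4, 0.4, -5.2]
opening: 0.268
```

Run:
```python
from h import *
s=st();M=R.from_quat(s["tcp_rot"]).as_matrix();print(np.degrees(np.arcsin(M[2,2])).round(1))
p=s["eef_pos"];print("lip",p+M@[0,.0905,.071],"back",p+M@[0,.0905,-.05])
a=read_camera("top");b=read_camera("scene");w=read_camera("wrist");cv2.imwrite("pics/t3.png",a);cv2.imwrite("pics/s3.png",b);cv2.imwrite("pics/w7.png",w)
o=np.zeros((600,800,3),np.uint8);o[:300,:600]=cv2.resize(a[205:310,90:300],(600,300));o[300:,:400]=cv2.resize(b[220:460,180:500],(400,300));o[300:,400:]=cv2.resize(w,(400,300));cv2.imwrite("pics/c9.png",o)
for n,i in(("t",a),("t0",cv2.imread("pics/top0.png"))):
    h=cv2.cvtColor(i,cv2.COLOR_BGR2HSV)[205:310,90:265];print(n,((h[...,0]>5)&(h[...,0]<25)&(h[...,1]>150)&(h[...,2]>90)).sum())
```

```text
t 20.55 p [0.4996 0.2213 0.2756] q [ 0.49  0.16  1.71 -0.56  1.57  2.09] f [-0.4  0.4 -5.2] open 0.268
36.1
lip [0.50586667 0.11083871 0.24432111] back [0.50023301 0.20845983 0.17305134]
t 2287
t0 1806
```

View pics/c9.png

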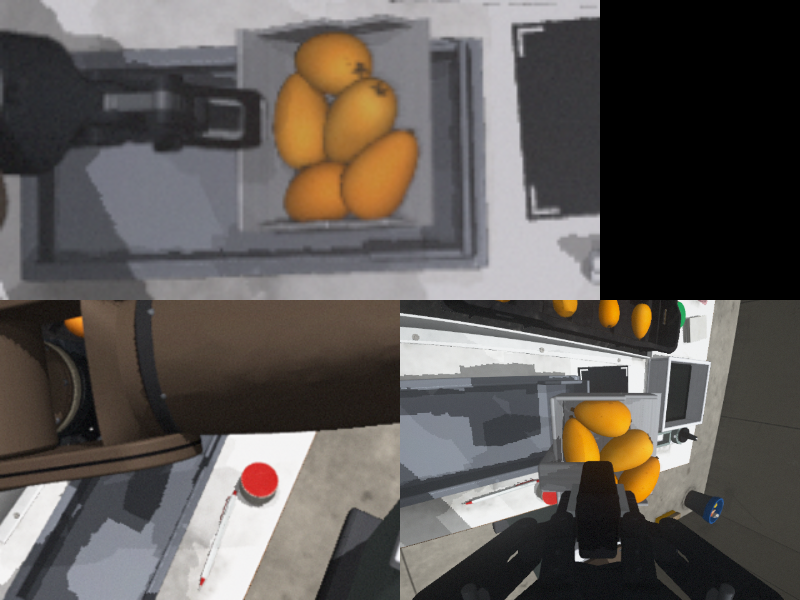

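All five fruit are in the scoop and the tray is empty. Now to carry them over to the bin.

Request:
carry_out(moves=[[0, 0, 0, -0.0044, 0.0088, 0.0121, 1], [0, 0, 0, -0.0044, 0.0177, 0.0242, 1], [0, 0, 0, -0.0044, 0.0224, 0.0307, 1], [0, 0, 0, -0.0044, 0.0224, 0.0307, 1], [0, 0, 0, -0.0044, 0.0224, 0.0307, 1], [0, 0, 0, -0.0044, 0.0224, 0.0307, 1], [0, 0, 0, -0.0044, 0.0224, 0.0307, 1], [0, 0, 0, -0.0044, 0.0206, 0.0283, 1], [0, 0, 0, -0.0044, 0.0165, 0.0226, 1], [0, 0, 0, -0.0044, 0.0094, 0.0129, 1]])

```text
time: 21.95
eef_pos: [0.561, -0.0916, 0.2758]
tcp_rot: [0.013, -0.453, 0.891, -0.024]
contact_force: [0.0, 0.9, -4.0]
opening: 0.275
```

Run:
```python
from h import *
s=st();M=R.from_quat(s["tcp_rot"]).as_matrix();th0=np.arcsin(M[2,2]);print(np.degrees(th0).round(1))
p=s["eef_pos"];l=p+M@[0,.0905,.071];print("lip",l)
# lip path: y target, z
P=[(np.degrees(th0),0,l[2]),(22,.005,.20),(8,.008,.15),(-2,.01,.12)]+[(-2-9*i,.01,max(.12-.012*i,.078)) for i in range(1,7)]
prev=None
for th,F,z in P:
    t=np.radians(th);c,sn=np.cos(t),np.sin(t);f=F-.071*c-.0905*sn;h=z-.071*sn+.0905*c
    if prev:
        pt,pf,ph=prev;c0,s0=np.cos(pt),np.sin(pt);df,dh=f-pf,h-ph
        print(round(th),"wx",round(t-pt,4),"dy",round(-(-s0*df+c0*dh),4),"dz",round(c0*df+s0*dh,4),"back z",round(z-.121*sn,3),"tcpz",round(h,3))
    prev=(t,f,h)
```

```text
t 21.95 p [ 0.561  -0.0916  0.2758] q [-0.07  0.02  1.86 -0.66  1.25  1.66] f [ 0.   0.9 -4. ] open 0.275
36.1
lip [ 0.56696483 -0.20216731  0.24450104]
22 wx -0.2462 dy 0.0243 dz 0.002 back z 0.155 tcpz 0.257
8 wx -0.2443 dy 0.033 dz 0.0081 back z 0.133 tcpz 0.23
-2 wx -0.1745 dy 0.019 dz 0.0146 back z 0.124 tcpz 0.213
-11 wx -0.1571 dy 0.002 dz 0.0155 back z 0.131 tcpz 0.21
-20 wx -0.1571 dy 0.0018 dz 0.0173 back z 0.137 tcpz 0.205
-29 wx -0.1571 dy 0.0013 dz 0.0191 back z 0.143 tcpz 0.198
-38 wx -0.1571 dy -0.0047 dz 0.0179 back z 0.152 tcpz 0.193
-47 wx -0.1571 dy -0.01 dz 0.015 back z 0.166 tcpz 0.192
-56 wx -0.1571 dy -0.01 dz 0.015 back z 0.178 tcpz 0.187
```

Request:
carry_out(moves=[[-0.123, 0, 0, 0, 0.012, 0.001, 1], [-0.123, 0, 0, 0, 0.0123, 0.001, 1], [-0.122, 0, 0, 0, 0.0165, 0.004, 1], [-0.122, 0, 0, 0, 0.0165, 0.004, 1], [-0.087, 0, 0, 0, 0.0095, 0.0073, 1], [-0.087, 0, 0, 0, 0.0095, 0.0073, 1], [-0.078, 0, 0, 0, 0.001, 0.0077, 1], [-0.079, 0, 0, 0, 0.001, 0.0078, 1], [-0.078, 0, 0, 0, 0.0009, 0.0086, 1], [-0.079, 0, 0, 0, 0.0009, 0.0087, 1]])

```text
time: 23.2
eef_pos: [0.5658, -0.1715, 0.2017]
tcp_rot: [-0.025, 0.818, -0.574, 0.016]
contact_force: [-0.3, 0.2, -3.2]
opening: 0.265
```

Request:
carry_out(moves=[[-0.079, 0, 0, 0, 0.0006, 0.0095, 1], [-0.078, 0, 0, 0, 0.0007, 0.0096, 1], [-0.079, 0, 0, 0, -0.0023, 0.009, 1], [-0.078, 0, 0, 0, -0.0024, 0.0089, 1], [-0.079, 0, 0, 0, -0.005, 0.0075, 1], [-0.078, 0, 0, 0, -0.005, 0.0075, 1], [-0.079, 0, 0, 0, -0.005, 0.0075, 1], [-0.078, 0, 0, 0, -0.005, 0.0075, 1], [0, 0, 0, 0, 0, 0, 1], [0, 0, 0, 0, 0, 0, 1]])

```text
time: 24.45
eef_pos: [0.5705, -0.2405, 0.1819]
tcp_rot: [-0.028, 0.955, -0.294, 0.008]
contact_force: [-0.1, -0.3, -1.2]
opening: 0.266
```

Run:
```python
from h import *
s=st();M=R.from_quat(s["tcp_rot"]).as_matrix();th0=np.arcsin(M[2,2]);print(np.degrees(th0).round(1))
p=s["eef_pos"];l=p+M@[0,.0905,.071];print("lip",l)
w=read_camera("wrist");a=read_camera("top");cv2.imwrite("pics/w8.png",w);cv2.imwrite("pics/t4.png",a)
h=cv2.cvtColor(a,cv2.COLOR_BGR2HSV);mk=((h[...,0]>5)&(h[...,0]<25)&(h[...,1]>150)&(h[...,2]>90)).astype(np.uint8)
n,_,stt,ce=cv2.connectedComponentsWithStats(mk[190:]);print([(x[4],c.round()+[0,190]) for x,c in zip(stt[1:],ce[1:]) if x[4]>20])
```

```text
t 24.45 p [ 0.5705 -0.2405  0.1819] q [-0.8   0.57  1.49  0.6   1.87  0.65] f [-0.1 -0.3 -1.2] open 0.266
-55.8
lip [ 0.56845755 -0.2056815   0.07223302]
[(np.int32(205), array([425., 205.])), (np.int32(198), array([416., 236.])), (np.int32(86), array([437., 236.])), (np.int32(168), array([449., 250.])), (np.int32(155), array([430., 262.]))]
```

All five fruit blobs lie inside the bin and the force reading shows an empty scoop. I'll level it and return to the mat.

Request:
carry_out(moves=[[0, 0, 0, 0, -0.0225, -0.033, 1], [0, 0, 0, 0, -0.0225, -0.033, 1], [0.162, 0, 0, 0, 0, 0, 1], [0.162, 0, 0, 0, 0, 0, 1], [0.162, 0, 0, 0, 0, 0, 1], [0.162, 0, 0, 0, 0, 0, 1], [0.162, 0, 0, 0, 0, 0, 1], [0.164, 0, 0, 0, 0, 0, 1], [0, -0.055, 0, 0, 0, 0, 1], [0, 0, 0, 0, 0, 0, 1]])

```text
time: 25.8
eef_pos: [0.5703, -0.2392, 0.2625]
tcp_rot: [-0.04, 0.707, -0.705, 0.04]
contact_force: [0.5, -0.5, -2.4]
opening: 0.266
```

Run:
```python
from h import *
s=st();go([.5377,.0118,.12],-83.6)
```

```text
t 25.8 p [ 0.5703 -0.2392  0.2625] q [-0.56  0.13  1.67  0.    1.34  0.9 ] f [ 0.5 -0.5 -2.4] open 0.266
turn [ 0.0018  0.0011 -0.0008] shift(after turn) [ 0.0044  0.1425 -0.253 ] shift(before) [ 0.0042  0.1429 -0.2528]
```

Request:
carry_out(moves=[[0, 0, 0, 0.001, 0, -0.035, 1], [0, 0, 0, 0.001, 0, -0.05, 1], [0, 0, 0, 0.001, 0, -0.055, 1], [0, 0, 0, 0.001, 0, -0.055, 1], [0, 0, 0, 0, 0, -0.04, 1], [0, 0, 0, 0, 0.02, -0.018, 1], [0, 0, 0, 0, 0.04, 0, 1], [0, 0, 0, 0, 0.045, 0, 1], [0, 0, 0, 0, 0.038, 0, 1], [0, 0, 0, 0, 0, 0, 1]])

```text
time: 27.05
eef_pos: [0.5345, 0.0106, 0.114]
tcp_rot: [-0.043, 0.707, -0.705, 0.035]
contact_force: [-0.8, 0.4, -2.0]
opening: 0.27
```

Run:
```python
from h import *
s=st();go([.538,.0125,.0935],-83.3)
```

```text
t 27.05 p [0.5345 0.0106 0.114 ] q [-0.17  0.09  2.    0.    1.06  1.29] f [-0.8  0.4 -2. ] open 0.27
turn [ 0.0047 -0.0066  0.01  ] shift(after turn) [-0.0037  0.0205 -0.0015] shift(before) [-0.0039  0.0205 -0.0014]
```

Request:
carry_out(moves=[[0, 0, 0, -0.003, 0.012, -0.001, 1], [0, 0, 0, 0, 0.007, 0, 1], [0, 0, 0, 0, 0, 0, 1]])

```text
time: 27.42
eef_pos: [0.5413, 0.012, 0.1001]
tcp_rot: [-0.039, 0.707, -0.705, 0.04]
contact_force: [-0.8, -1.2, -1.4]
opening: 0.267
```

Request:
carry_out(moves=[[0, 0, 0, 0, 0.002, 0, 1], [0, 0, 0, 0, 0, 0, 1]])

```text
time: 27.68
eef_pos: [0.5413, 0.0121, 0.0983]
tcp_rot: [-0.039, 0.707, -0.705, 0.04]
contact_force: [-0.1, 0.3, -2.2]
opening: 0.264
```

Request:
carry_out(moves=[[0, 0, 0, 0.003, 0.002, 0, 1], [0, 0, 0, 0, 0.0015, 0, 1], [0, 0, 0, 0, 0, 0, 1]])

```text
time: 28.05
eef_pos: [0.5379, 0.0118, 0.0942]
tcp_rot: [-0.04, 0.707, -0.705, 0.039]
contact_force: [-0.8, -0.2, -2.4]
opening: 0.266
```

Request:
carry_out(moves=[[0, 0, 0, 0, 0.002, 0, 1], [0, 0, 0, 0, 0, 0, 1]])

```text
time: 28.3
eef_pos: [0.5384, 0.0117, 0.0927]
tcp_rot: [-0.039, 0.707, -0.705, 0.04]
contact_force: [1.1, 0.6, 0.4]
opening: 0.27
```

Request:
carry_out(moves=[[0, 0, 0, 0, 0, 0, 0.4], [0, 0, 0, 0, 0, 0, 0.1], [0, 0, 0, 0, 0, 0, 0.1], [0, 0, 0, 0, -0.02, 0, 0.1], [0, 0, 0, 0, -0.05, 0, 0.1], [0, 0, 0, 0, -0.06, 0, 0.1], [0, 0, 0, 0, -0.02, 0, 0.1]])

```text
time: 29.18
eef_pos: [0.5402, 0.0111, 0.2476]
tcp_rot: [-0.037, 0.706, -0.706, 0.042]
contact_force: [-0.1, -0.4, -0.5]
opening: 0.449
```

Request:
carry_out(moves=[[0, -0.094, 0, 0.0225, 0, 0.0485, 0.1], [0, 0.094, 0, 0.0225, 0, 0.0485, 0.1], [0, 0, 0, 0.0225, 0, 0.0485, 0.1], [0, 0, 0, 0.0225, 0, 0.0485, 0.1], [0, 0, 0, 0.0225, 0, 0.0485, 0.1], [0, 0, 0, 0.0222, 0, 0.0485, 0.1], [0, -0.188, 0, 0, 0, 0, 0.1], [0, -0.188, 0, 0, 0, 0, 0.1], [0, -0.188, 0, 0, 0, 0, 0.1], [0, -0.188, 0, 0, 0, 0, 0.1]])

```text
time: 30.42
eef_pos: [0.441, -0.2938, 0.2405]
tcp_rot: [-0.297, 0.643, -0.64, 0.297]
contact_force: [-0.4, 0.0, 0.1]
opening: 0.453
```

Request:
carry_out(moves=[[0, -0.188, 0, 0, 0, 0, 0.1], [0, -0.188, 0, 0, 0, 0, 0.1], [0, 0, 0, 0, 0, 0, 0.1]])

```text
time: 30.8
eef_pos: [0.4412, -0.2938, 0.2407]
tcp_rot: [-0.409, 0.578, -0.575, 0.41]
contact_force: [0.6, -0.5, 0.5]
opening: 0.449
```

Run:
```python
from h import *
s=st();go([.438,-.2935,.07],-18.8)
a=read_camera("top");cv2.imwrite("pics/t5.png",a)
d=np.abs(a.astype(int)-cv2.imread("pics/top0.png"));print("scoop diff",(d[200:290,262:342].sum(2)>60).sum())
h=cv2.cvtColor(a,cv2.COLOR_BGR2HSV);mk=((h[...,0]>5)&(h[...,0]<25)&(h[...,1]>150)&(h[...,2]>90)).astype(np.uint8)
n,_,stt,ce=cv2.connectedComponentsWithStats(mk[190:]);print([(x[4],(c+[0,190]).round()) for x,c in zip(stt[1:],ce[1:]) if x[4]>20])
```

```text
t 30.8 p [ 0.4412 -0.2938  0.2407] q [-0.78 -0.05  1.9   0.    1.3  -0.44] f [ 0.6 -0.5  0.5] open 0.449
turn [ 0.0024 -0.0081 -0.0027] shift(after turn) [ 0.0008  0.1707 -0.0031] shift(before) [ 0.0012  0.1707 -0.0027]
scoop diff 4431
[(np.int32(343), array([425., 207.])), (np.int32(388), array([436., 229.])), (np.int32(382), array([412., 236.])), (np.int32(317), array([448., 251.])), (np.int32(352), array([430., 259.]))]
```

Request:
carry_out(moves=[[0, 0, 0, 0.001, 0.05, -0.003, 0], [0, 0, 0, 0, 0.05, 0, 0], [0, 0, 0, 0, 0.045, 0, 0], [0, 0, 0, 0, 0.025, 0, 0], [0, 0, 0, 0, 0.015, 0, 0], [0, 0, 0, 0, 0.01, 0, 0], [0, 0, 0, 0, 0, 0, 0]], squeeze=50)

```text
time: 31.72
eef_pos: [0.4384, -0.2938, 0.0468]
tcp_rot: [-0.409, 0.577, -0.576, 0.41]
contact_force: [-0.4, -0.2, 0.3]
opening: 0.501
```

Request:
carry_out(moves=[[0, 0, 0, 0, 0, 0, 0.5], [0, 0, 0, 0, 0, 0, 1], [0, 0, 0, 0, 0, 0, 1]])

```text
time: 32.1
eef_pos: [0.4392, -0.2944, 0.0481]
tcp_rot: [0.409, -0.576, 0.576, -0.411]
contact_force: [0.6, 1.6, 3.8]
opening: 0.131
```

Request:
carry_out(moves=[[0, 0.1, 0, 0, 0, 0, 1], [0, 0.16, 0, 0, 0, 0, 1], [0, 0.16, 0, 0, 0, 0, 1], [0, 0.16, 0, 0, 0, 0, 1], [0, 0.16, 0, 0, 0, 0, 1], [0, 0.16, 0, 0, 0, 0, 1], [0, 0.16, 0, 0, 0, 0, 1], [0, 0.14, 0, 0, 0, 0, 1], [0, 0, 0, 0, 0, 0, 1]])

```text
time: 33.22
eef_pos: [0.4414, -0.2972, 0.0483]
tcp_rot: [0.01, -0.704, 0.709, -0.016]
contact_force: [5.8, -7.0, -3.8]
opening: 0.129
```

Request:
carry_out(moves=[[0, 0, 0, 0, 0, 0, 0.4], [0, 0, 0, 0, 0, 0, 0], [0, 0, 0, 0, -0.04, 0, 0], [0, 0, 0, 0, -0.06, 0, 0], [0, 0, 0, 0, -0.06, 0, 0]])

```text
time: 33.85
eef_pos: [0.4377, -0.2932, 0.2078]
tcp_rot: [-0.014, 0.708, -0.706, 0.012]
contact_force: [0.7, -1.2, 0.1]
opening: 0.504
```

Run:
```python
from h import *
s=st();w=read_camera("wrist");cv2.imwrite("pics/w9.png",w);np.save("w9.npy",camera_model("wrist")["pose"])
a=read_camera("top");cv2.imwrite("pics/t6.png",a)
x,y=w2px("wrist",[[.438,-.294,.05]])[0].astype(int);print(x,y)
o=np.zeros((600,800,3),np.uint8)
o[:340]=cv2.resize(a[185:355,265:665-200],(800,680))[:340] if 0 else cv2.resize(a[200:320,262:544],(800,340))
o[340:,:312]=cv2.convertScaleAbs(cv2.resize(w[y-60:y+70,x-78:x+78],(312,260)),alpha=1.6,beta=15)
o[340:,320:667]=cv2.resize(w,(347,260));cv2.imwrite("pics/c10.png",o)
```

```text
t 33.85 p [ 0.4377 -0.2932  0.2078] q [-0.78 -0.03  1.94  0.    1.23  0.75] f [ 0.7 -1.2  0.1] open 0.504
312 218
```

View pics/c10.png

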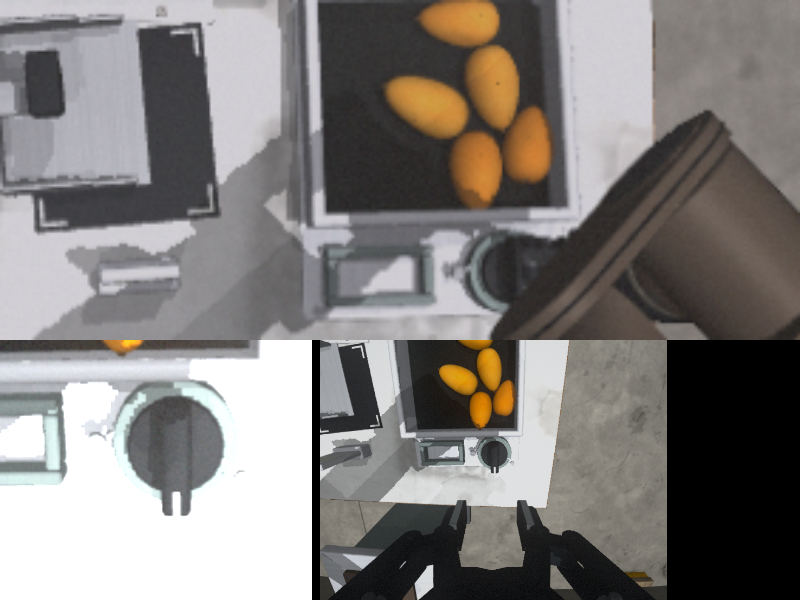

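The dial is back at its first rest with its pointer towards the robot, and all five fruit are in the bin. The scoop has been knocked about 4 cm towards the tray: its grip is now near top-image pixel (278,229). I'll place the marker first, then park the scoop again.

Request:
carry_out(moves=[[0, 0, 0, 0, 0, -0.06, 0], [0, 0, 0, 0, 0, -0.06, 0], [0, 0, 0, 0, 0, -0.06, 0], [0, 0, 0, 0, 0, 0, 0], [0, 0, 0, 0, 0, 0, 0]])

```text
time: 34.58
eef_pos: [0.4316, -0.1141, 0.2068]
tcp_rot: [-0.013, 0.708, -0.706, 0.013]
contact_force: [0.4, -0.3, 0.2]
opening: 0.502
```

Run:
```python
from h import *
s=st();w=read_camera("wrist");cv2.imwrite("pics/w10.png",w);np.save("w10.npy",camera_model("wrist")["pose"])
a=read_camera("top");cv2.imwrite("pics/t7.png",a)
w9=cv2.imread("pics/w9.png")
q=w2px("wrist",[[.429,-.018,.06]])[0].astype(int);print(q)
m=camera_model("wrist");r=w2px("wrist",[[.434,-.199,.026]],{**m,"pose":np.load("w9.npy")})[0].astype(int);print(r)
o=np.zeros((600,800,3),np.uint8)
f=lambda im,c,W,H,sx:cv2.resize(im[c[1]-H:c[1]+H,c[0]-W:c[0]+W],None,fx=sx,fy=sx,interpolation=2)
o[:300,:400]=f(w9,r,50,37,4)[:300] if 0 else cv2.resize(w9[r[1]-37:r[1]+38,r[0]-50:r[0]+50],(400,300),interpolation=2)
o[:300,400:]=cv2.resize(w[q[1]-37:q[1]+38,q[0]-50:q[0]+50],(400,300),interpolation=2)
o[300:,:400]=cv2.resize(a[280:318,295:345],(400,304),interpolation=2)[:300]
o[300:,400:]=cv2.resize(a[205:280,255:355],(400,300),interpolation=2)
cv2.imwrite("pics/c11.png",o)
```

```text
t 34.58 p [ 0.4316 -0.1141  0.2068] q [-0.49 -0.23  2.12  0.    1.25  1.05] f [ 0.4 -0.3  0.2] open 0.502
[211 218]
[221 212]
```

View pics/c11.png

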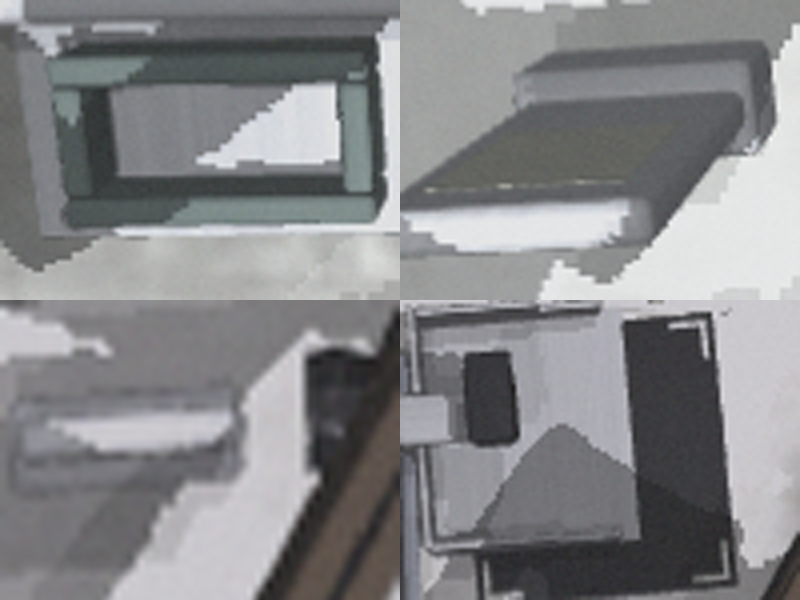

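The slot's mouth is centred at panel pixel (215,141). The marker's foot spans x 525–770 in the wrist panel and 15–240 in the top panel. The displaced scoop's cap corners are at (464,353), (512,350), (518,443) and (470,446).

Run:
```python
from h import *
m=camera_model("wrist");m9={**m,"pose":np.load("w9.npy")};m10={**m,"pose":np.load("w10.npy")}
h=lambda v,s:(v+.5)/s-.5
print("slot w",px2w("wrist",[(171+h(u,4),175+h(v,4)) for u,v in[(89,85),(341,82),(343,192),(90,197)]],.026,m9).round(4).tolist())
print("slot outer w",fit(px2w("wrist",[(171+h(u,4),175+h(v,4)) for u,v in[(47,55),(366,50),(378,218),(65,224)]],.026,m9),rect(.045,.081)))
print("marker foot back edge w",px2w("wrist",[(161+h(u-400,4),181+h(v,4)) for u,v in[(525,68),(765,47)]],.03,m10).round(4).tolist())
print("plate top right w",px2w("wrist",[(161+h(u-400,4),181+h(v,4)) for u,v in[(640,200),(635,240)]],.12,m10).round(4).tolist())
print("foot top cam",px2w("top",[(295+h(u,8),280+h(v-300,8)) for u,v in[(15,400),(238,393),(240,478),(18,490)]],.03).round(4).tolist())
print("plate top cam",px2w("top",[(295+h(u,8),280+h(v-300,8)) for u,v in[(25,415),(235,410),(235,447),(25,450)]],.12).round(4).tolist())
c=[(255+h(u-400,4),205+h(v-300,4)) for u,v in[(464,353),(512,350),(518,443),(470,446)]]
print("cap",fit(px2w("top",c,.152),rect(.044,.024)))
```

```text
slot w [[0.451, -0.1699, 0.026], [0.4539, -0.2351, 0.026], [0.4246, -0.2352, 0.026], [0.421, -0.1681, 0.026]]
slot outer w (array([ 0.438 , -0.2016,  2.8244]), [[0.0, 0.5], [-0.1, -0.7], [0.3, -1.2], [-0.3, 1.5]])
marker foot back edge w [[0.4407, 0.0099, 0.03], [0.448, -0.05, 0.03]]
plate top right w [[0.4366, -0.0425, 0.12], [0.4286, -0.0411, 0.12]]
foot top cam [[0.4374, 0.0115, 0.03], [0.4408, -0.0471, 0.03], [0.4185, -0.0481, 0.03], [0.4139, 0.01, 0.03]]
plate top cam [[0.4313, 0.0084, 0.12], [0.4339, -0.0428, 0.12], [0.4249, -0.043, 0.12], [0.4228, 0.0081, 0.12]]
cap (array([0.5533, 0.0507, 5.4947]), [[0.6, -0.4], [0.4, 0.5], [-0.6, 0.4], [-0.4, -0.6]])
```

Request:
carry_out(moves=[[0, 0, 0, -0.001, 0, -0.048, 0], [0, 0, 0, -0.001, 0, -0.0475, 0], [0, -0.186, 0, 0, 0, 0, 0], [0, -0.186, 0, 0, 0, 0, 0], [0, -0.186, 0, 0, 0, 0, 0], [0, -0.186, 0, 0, 0, 0, 0], [0, -0.186, 0, 0, 0, 0, 0], [0, -0.186, 0, 0, 0, 0, 0], [0, -0.186, 0, 0, 0, 0, 0], [0, -0.186, 0, 0, 0, 0, 0]])

```text
time: 35.92
eef_pos: [0.4305, -0.0201, 0.2072]
tcp_rot: [-0.489, 0.511, -0.51, 0.49]
contact_force: [-0.6, -0.2, 0.0]
opening: 0.499
```

Request:
carry_out(moves=[[0, -0.107, 0, 0, 0, 0, 0], [0, 0, 0, 0, 0, 0, 0]])

```text
time: 36.17
eef_pos: [0.4305, -0.0198, 0.2072]
tcp_rot: [-0.514, 0.486, -0.485, 0.515]
contact_force: [0.5, -0.0, -0.3]
opening: 0.5
```

Run:
```python
from h import *
s=st();go([.430,-.0185,.072],3.5)
```

```text
t 36.17 p [ 0.4305 -0.0198  0.2072] q [-0.28 -0.27  2.15  0.    1.26 -0.34] f [ 0.5 -0.  -0.3] open 0.5
turn [ 0.0005 -0.0036 -0.002 ] shift(after turn) [-0.0014  0.1352 -0.0004] shift(before) [-0.0011  0.1352 -0.0003]
```

Request:
carry_out(moves=[[0, 0, 0, -0.0012, 0.035, 0, 0], [0, 0, 0, 0, 0.04, 0, 0], [0, 0, 0, 0, 0.035, 0, 0], [0, 0, 0, 0, 0.025, 0, 0], [0, 0, 0, 0, 0, 0, 0]], squeeze=40)

```text
time: 36.8
eef_pos: [0.4284, -0.0173, 0.0703]
tcp_rot: [0.515, -0.487, 0.483, -0.514]
contact_force: [0.9, -0.1, -0.5]
opening: 0.502
```

Request:
carry_out(moves=[[0, 0, 0, 0, 0, 0, 0.5], [0, 0, 0, 0, 0, 0, 0.9], [0, 0, 0, 0, 0, 0, 1], [0, 0, 0, 0, 0, 0, 1]])

```text
time: 37.3
eef_pos: [0.4313, -0.0176, 0.0737]
tcp_rot: [-0.514, 0.484, -0.485, 0.516]
contact_force: [-0.2, -0.3, 5.3]
opening: 0.107
```

Run:
```python
from h import *
s=st();print(R.from_quat(s["tcp_rot"]).as_matrix().round(3))
```

```text
t 37.3 p [ 0.4313 -0.0176  0.0737] q [-0.28 -0.09  2.27  0.    0.96 -0.34] f [-0.2 -0.3  5.3] open 0.107
[[ 0.061  0.003  0.998]
 [-0.998  0.001  0.061]
 [-0.001 -1.     0.003]]
```

Request:
carry_out(moves=[[0, 0, 0, 0, -0.03, 0, 1], [0, 0, 0, 0, -0.03, 0, 1], [0, 0, 0, 0.03, 0, -0.0014, 1], [0, 0, 0, 0.0453, 0, -0.0014, 1], [0, 0, 0, 0.0453, 0, -0.0014, 1], [0, 0, 0, 0.0453, 0, -0.0015, 1], [0, 0, 0, 0.0152, 0, 0, 1], [0, 0.0175, 0, 0, 0, 0, 1], [0, 0, 0, 0, 0, 0, 1]], squeeze=60)

```text
time: 38.42
eef_pos: [0.4352, -0.197, 0.1315]
tcp_rot: [-0.51, 0.49, -0.488, 0.512]
contact_force: [0.3, 1.1, -0.7]
opening: 0.104
```

Run:
```python
from h import *
import time
s=st();go([.4367,-.1988,.102],2.5)
```

```text
t 38.42 p [ 0.4352 -0.197   0.1315] q [-0.64 -0.07  2.12  0.    1.09 -0.68] f [ 0.3  1.1 -0.7] open 0.104
turn [ 0.0009  0.0005 -0.0034] shift(after turn) [0.0019 0.0295 0.0014] shift(before) [0.002  0.0295 0.0015]
```

Request:
carry_out(moves=[[0, 0, 0, 0.0018, 0.012, 0.0014, 1], [0, 0, 0, 0, 0.012, 0, 1], [0, 0, 0, 0, 0, 0, 1]])

```text
time: 38.8
eef_pos: [0.4359, -0.1988, 0.106]
tcp_rot: [-0.511, 0.491, -0.487, 0.511]
contact_force: [0.6, 0.3, -0.5]
opening: 0.107
```

Request:
carry_out(moves=[[0, 0, 0, 0, 0.005, 0, 1], [0, 0, 0, 0, 0.004, 0, 1], [0, 0, 0, 0, 0, 0, 1]])

```text
time: 39.17
eef_pos: [0.4374, -0.2005, 0.0998]
tcp_rot: [-0.51, 0.489, -0.489, 0.511]
contact_force: [-0.1, -0.0, 3.1]
opening: 0.108
```

Request:
carry_out(moves=[[0, 0, 0, 0, 0.003, 0, 1], [0, 0, 0, 0, 0, 0, 1]])

```text
time: 39.42
eef_pos: [0.4379, -0.2008, 0.0997]
tcp_rot: [-0.51, 0.489, -0.489, 0.511]
contact_force: [-6.2, 2.7, 17.8]
opening: 0.105
```

Run:
```python
from h import *
s=st();print(s["wrist_torque"].round(2))
```

```text
t 39.42 p [ 0.4379 -0.2008  0.0997] q [-0.64 -0.01  2.14  0.    1.02 -0.69] f [-6.2  2.7 17.8] open 0.105
[0.82 1.2  0.04]
```

Request:
carry_out(moves=[[0, 0, 0, 0, -0.006, 0, 1], [0, 0, 0, -0.0018, 0, -0.0015, 1], [0, 0, 0, 0, 0.004, 0, 1], [0, 0, 0, 0, 0.002, 0, 1], [0, 0, 0, 0, 0, 0, 1]])

```text
time: 40.05
eef_pos: [0.435, -0.1981, 0.0952]
tcp_rot: [-0.51, 0.49, -0.488, 0.511]
contact_force: [0.9, 0.9, -1.3]
opening: 0.105
```

Run:
```python
from h import *
s=st();print(s["wrist_torque"].round(2))
```

```text
t 40.05 p [ 0.435  -0.1981  0.0952] q [-0.64 -0.01  2.15  0.    1.01 -0.69] f [ 0.9  0.9 -1.3] open 0.105
[ 0.    0.03 -0.02]
```

It is in the slot mouth with no resistance. Continuing down.

Request:
carry_out(moves=[[0, 0, 0, 0, 0.005, 0, 1], [0, 0, 0, 0, 0.005, 0, 1], [0, 0, 0, 0, 0, 0, 1]])

```text
time: 40.42
eef_pos: [0.435, -0.198, 0.0853]
tcp_rot: [-0.51, 0.49, -0.488, 0.511]
contact_force: [-0.5, 0.4, -0.8]
opening: 0.103
```

Request:
carry_out(moves=[[0, 0, 0, 0, 0.004, 0, 1], [0, 0, 0, 0, 0.004, 0, 1], [0, 0, 0, 0, 0.001, 0, 1], [0, 0, 0, 0, 0, 0, 1]])

```text
time: 40.92
eef_pos: [0.4356, -0.1985, 0.0778]
tcp_rot: [-0.51, 0.489, -0.488, 0.511]
contact_force: [-2.2, 0.9, 6.1]
opening: 0.108
```

Seated: the TCP reads 4 mm above its pick-up height, as expected. Releasing it and going to the scoop.

Request:
carry_out(moves=[[0, 0, 0, 0, 0, 0, 0.7], [0, 0, 0, 0, 0, 0, 0.4], [0, 0, 0, 0, -0.02, 0, 0.4], [0, 0, 0, 0, -0.05, 0, 0.4], [0, 0, 0, 0, -0.06, 0, 0.4], [0, 0, 0, 0, -0.05, 0, 0.1], [0, 0.188, 0, 0, 0, 0, 0.1], [0, 0.188, 0, 0, 0, 0, 0.1], [0, 0.188, 0, 0, 0, 0, 0.1], [0, 0.188, 0, 0, 0, 0, 0.1]])

```text
time: 42.18
eef_pos: [0.4354, -0.1986, 0.2566]
tcp_rot: [-0.294, 0.644, -0.642, 0.294]
contact_force: [0.9, 0.8, 0.2]
opening: 0.449
```

Request:
carry_out(moves=[[0, 0.188, 0, 0, 0, 0, 0.1], [0, 0.188, 0, 0, 0, 0, 0.1], [0, 0.188, 0, 0, 0, 0, 0.1], [0, 0.188, 0, 0, 0, 0, 0.1], [0, 0.014, 0, -0.0283, 0, -0.0473, 0.1], [0, 0, 0, -0.0283, 0, -0.0473, 0.1], [0, 0, 0, -0.0283, 0, -0.0473, 0.1], [0, 0, 0, -0.0283, 0, -0.0473, 0.1], [0, 0, 0, -0.0283, 0, -0.0473, 0.1], [0, 0, 0, 0, 0, 0, 0.1]])

```text
time: 43.42
eef_pos: [0.5525, 0.0543, 0.2568]
tcp_rot: [-0.037, 0.707, -0.705, 0.037]
contact_force: [-0.3, 0.1, -0.1]
opening: 0.449
```

Run:
```python
from h import *
s=st();go([.5533,.050,.135],-84.5)
# check against t7: has the scoop moved since?
w=read_camera("wrist");cv2.imwrite("pics/w11.png",w)
b=np.array([.5533,.0507]);a=np.radians(5.5);u=np.array([-np.sin(a),np.cos(a)]);v=np.array([np.cos(a),np.sin(a)])
q=w2px("wrist",[[*(b+i*.012*u+j*.022*v),.152] for i,j in((1,1),(-1,1),(-1,-1),(1,-1))]).round();print(q.tolist())
g=cv2.cvtColor(w,cv2.COLOR_BGR2GRAY);c=q.mean(0).astype(int);print("row profile",g[c[1],c[0]-40:c[0]+40:3].tolist());print("col profile",g[c[1]-60:c[1]+60:4,c[0]].tolist())
```

```text
t 43.42 p [0.5525 0.0543 0.2568] q [-0.09 -0.01  1.83  0.    1.32  1.38] f [-0.3  0.1 -0.1] open 0.449
turn [0.0027 0.0093 0.0002] shift(after turn) [-0.0004  0.1218  0.0043] shift(before) [-0.0004  0.1218  0.0047]
[[305.0, 204.0], [335.0, 205.0], [334.0, 257.0], [305.0, 257.0]]
row profile [81, 209, 79, 140, 184, 182, 162, 165, 160, 43, 53, 55, 54, 55, 57, 59, 60, 56, 79, 193, 200, 193, 199, 201, 201, 197, 194]
col profile [199, 200, 198, 198, 197, 197, 57, 36, 38, 42, 41, 57, 56, 55, 55, 54, 53, 54, 56, 53, 55, 50, 53, 139, 217, 220, 238, 238, 237, 238]
```

Request:
carry_out(moves=[[0, 0.009, 0, 0.001, 0.03, 0.0043, 0.1], [0, 0, 0, 0, 0.045, 0, 0.1], [0, 0, 0, 0, 0.045, 0, 0.1], [0, 0, 0, 0, 0.025, 0, 0.1], [0, 0, 0, 0, 0.012, 0, 0.1], [0, 0, 0, 0, 0, 0, 0.1]])

```text
time: 44.22
eef_pos: [0.5509, 0.0463, 0.1001]
tcp_rot: [-0.032, 0.707, -0.706, 0.031]
contact_force: [0.0, 0.6, -0.0]
opening: 0.451
```

Request:
carry_out(moves=[[0, 0, 0, 0, 0.006, 0, 0.1], [0, 0, 0, 0, 0, 0, 0.6], [0, 0, 0, 0, 0, 0, 1], [0, 0, 0, 0, 0, 0, 1]], squeeze=80)

```text
time: 44.72
eef_pos: [0.5519, 0.047, 0.0954]
tcp_rot: [-0.032, 0.707, -0.706, 0.033]
contact_force: [0.3, 0.3, 2.5]
opening: 0.272
```

Run:
```python
from h import *
s=st();M=R.from_quat(s["tcp_rot"]).as_matrix();print(np.degrees(np.arctan2(M[1,2],M[0,2])))
go(s["eef_pos"]+[-.0145,-.0378,0],-83.4)
```

```text
t 44.73 p [0.5519 0.047  0.0954] q [-0.1   0.15  1.97  0.    1.02  1.38] f [0.3 0.3 2.5] open 0.272
-84.75483531209325
turn [ 0.0014 -0.0236 -0.0018] shift(after turn) [0.0187 0.     0.0359] shift(before) [ 0.0179 -0.0001  0.0363]
```

Request:
carry_out(moves=[[0, 0, 0, 0, -0.012, 0, 1], [0, -0.0236, 0, 0, 0, 0, 1], [0, 0, 0, 0.009, 0, 0.0167, 1], [0, 0, 0, 0.0088, 0, 0.0167, 1], [0, 0, 0, 0, 0, 0, 1], [0, 0, 0, 0, 0, 0, 1]])

```text
time: 45.48
eef_pos: [0.5372, 0.0114, 0.1063]
tcp_rot: [-0.04, 0.707, -0.705, 0.04]
contact_force: [1.0, 0.3, -2.2]
opening: 0.273
```

Run:
```python
from h import *
s=st();go([.538,.0118,.098],-83.4)
```

```text
t 45.48 p [0.5372 0.0114 0.1063] q [-0.17  0.1   2.    0.    1.04  1.29] f [ 1.   0.3 -2.2] open 0.273
turn [ 0.0023 -0.0015 -0.0001] shift(after turn) [-0.0008  0.0083 -0.0003] shift(before) [-0.0008  0.0083 -0.0003]
```

Request:
carry_out(moves=[[0, 0, 0, 0, 0.005, 0, 1], [0, 0, 0, 0, 0.004, 0, 1], [0, 0, 0, 0, 0.002, 0, 1], [0, 0, 0, 0, 0, 0, 1]])

```text
time: 45.98
eef_pos: [0.5377, 0.012, 0.0955]
tcp_rot: [-0.041, 0.707, -0.705, 0.041]
contact_force: [0.1, -0.1, -1.1]
opening: 0.269
```

Request:
carry_out(moves=[[0, 0, 0, 0, 0.0015, 0, 1], [0, 0, 0, 0, 0, 0, 1]])

```text
time: 46.22
eef_pos: [0.5383, 0.0119, 0.0954]
tcp_rot: [-0.04, 0.707, -0.705, 0.041]
contact_force: [-1.2, 1.4, 5.6]
opening: 0.27
```

Request:
carry_out(moves=[[0, 0, 0, 0, 0, 0, 0.4], [0, 0, 0, 0, 0, 0, 0.1], [0, 0, 0, 0, 0, 0, 0.1], [0, 0, 0, 0, -0.02, 0, 0.1], [0, 0, 0, 0, -0.05, 0, 0.1], [0, 0, 0, 0, -0.06, 0, 0.1], [0, 0, 0, 0, -0.03, 0, 0.1]])

```text
time: 47.1
eef_pos: [0.5387, 0.0113, 0.258]
tcp_rot: [-0.039, 0.706, -0.706, 0.043]
contact_force: [0.6, -0.1, -0.7]
opening: 0.451
```

Request:
carry_out(moves=[[0, 0, 0, 0.02, 0, 0.05, 0.1], [0, 0, 0, 0.02, 0, 0.06, 0.1], [0, 0, 0, 0.02, 0, 0.06, 0.1], [0, 0, 0, 0.02, 0, 0.06, 0.1], [0, 0, 0, 0.03, 0, 0.05, 0.1], [0, 0, 0, 0.04, 0, 0.04, 0.1], [0, 0, 0, 0.05, 0, 0.03, 0.1], [0, 0, 0, 0.05, 0, 0.03, 0.1], [0, 0, 0, 0, 0, 0, 0.1], [0, 0, 0, 0, 0, 0, 0.1]])

```text
time: 48.35
eef_pos: [0.3332, -0.3922, 0.2529]
tcp_rot: [-0.04, 0.707, -0.705, 0.04]
contact_force: [0.7, 0.2, 0.5]
opening: 0.444
```

Run:
```python
from h import *
s=st();a=read_camera("top");cv2.imwrite("pics/t8.png",a);z=cv2.imread("pics/top0.png")
b=read_camera("scene");cv2.imwrite("pics/s8.png",b)
def cap(im):
    g=cv2.cvtColor(im,cv2.COLOR_BGR2GRAY)[218:258,286:318];k=(cv2.resize(g,None,fx=8,fy=8,interpolation=2)<85).astype(np.uint8)
    n,l,st_,ce=cv2.connectedComponentsWithStats(k)
    for i in range(1,n):
        if st_[i,4]>3000:
            r=cv2.minAreaRect(np.argwhere(l==i)[:,::-1].astype(np.float32));c=np.array(r[0])/8-.4375+[286,218];print(c.round(2),np.round(r[1],0)/8,round(r[2],1),px2w("top",[c],.152).round(4))
cap(z);print();cap(a)
d=(np.abs(a.astype(int)-z).sum(2)>90);print("scoop diff",d[205:285,262:345].sum(),"rolls/cards diff",d[130:175,375:475].sum(),"red roll",d[315:345,215:250].sum())
# register scoop patch shift by phase correlation
p=lambda im:cv2.cvtColor(im,cv2.COLOR_BGR2GRAY)[208:282,266:342].astype(np.float32)
print("patch shift px",cv2.phaseCorrelate(p(z),p(a),cv2.createHanningWindow((76,74),cv2.CV_32F)))
h=cv2.cvtColor(a,cv2.COLOR_BGR2HSV);mk=((h[...,0]>5)&(h[...,0]<25)&(h[...,1]>150)&(h[...,2]>90)).astype(np.uint8)
n,_,stt,ce=cv2.connectedComponentsWithStats(mk[190:]);print([(int(x[4]),(c+[0,190]).round().tolist()) for x,c in zip(stt[1:],ce[1:]) if x[4]>20])
crop(a,262,185,472,320,3.8,"pics/c12.png")
```

```text
t 48.35 p [ 0.3332 -0.3922  0.2529] q [-1.06 -0.1   1.92  0.    1.32  0.39] f [0.7 0.2 0.5] open 0.444
[296.32 237.59] [23.125 13.25 ] 86.0 [[0.5379 0.0139 0.152 ]]

[297.39 236.52] [23.25  13.125] 84.8 [[0.5401 0.0119 0.152 ]]
scoop diff 708 rolls/cards diff 0 red roll 66
patch shift px ((0.9061473083934857, -0.4125707098551956), 0.9495014349619547)
[(341, [425.0, 207.0]), (387, [436.0, 230.0]), (417, [413.0, 237.0]), (313, [448.0, 251.0]), (367, [430.0, 259.0])]
```

No more pictures can be viewed, so the last checks are numeric.

Run:
```python
from h import *
a=cv2.imread("pics/t8.png");z=cv2.imread("pics/top0.png")
for n,im in(("start",z),("now",a)):
    h=cv2.cvtColor(im,cv2.COLOR_BGR2HSV);r=((h[...,0]<5)|(h[...,0]>174))&(h[...,1]>150)&(h[...,2]>90);r[:310]=0;r[:,:215]=0;r[:,250:]=0
    print(n,"red roll",np.argwhere(r).mean(0).round(1),r.sum())
    g=cv2.cvtColor(im,cv2.COLOR_BGR2GRAY);print(" marker old place std",g[288:306,296:328].std().round(1),"slot std",g[284:308,376:416].std().round(1))
g=lambda im:cv2.cvtColor(im,cv2.COLOR_BGR2GRAY)
for n in("top0","t5","t8"):print(n,"dial patch corr with start",cv2.matchTemplate(g(cv2.imread(f"pics/{n}.png"))[280:312,424:458],g(z)[280:312,424:458],cv2.TM_CCOEFF_NORMED).ravel())
# marker top: bright plate in slot region -> expected pixel rect
y=np.radians(2.5);c=np.array([.4335,-.1985]);u=np.array([-np.sin(y),np.cos(y)]);v=np.array([np.cos(y),np.sin(y)])
q=w2px("top",[[*(c+i*.005*v+j*.028*u),.124] for i,j in((1,1),(1,-1),(-1,-1),(-1,1))]).round(1);print(q.tolist())
print(g(a)[280:312:2,380:416:3])
```

```text
start red roll [329.8 231.1] 415
 marker old place std 28.8 slot std 35.7
now red roll [329.8 231.1] 411
 marker old place std 1.3 slot std 37.1
top0 dial patch corr with start [1.]
t5 dial patch corr with start [0.6310051]
t8 dial patch corr with start [0.86891794]
[[389.2, 293.0], [417.4, 292.4], [417.6, 297.5], [389.4, 298.2]]
[[146 156 149 147 166 164 162 177 173 181 182 188]
 [188 188 175 178 176 176 174 176 172 180 175 189]
 [188 188 173 178 176 174 173 177 172 178 179 179]
 [ 93 154 143  93  95  90  94 104 104 101  97 105]
 [ 89  90  84  81  80  79  80 117 125 126 126 101]
 [ 84  83  81  88  87  88  87  89 116 129  70  83]
 [ 85 133 122 121 112 114 117 118 117 143  98 108]
 [ 84 125  89  94 179 182 180 170 182 186 187 187]
 [ 85  91  71 103 192 192 189 189 190 189 186 185]
 [124 156 110 105 136 128 118  98 111 109  86  83]
 [122 172 188 163 114 114 112 111 112 114  88  86]
 [120 135  99  96  98  97  96 101  97 115  63  78]
 [ 81  87  81  86  78  73  78  66  72  82  79  78]
 [ 72  78  74  79  75  72  67  67  64  80  97 102]
 [ 94  85  88  87  86  88 118 154 157 166 162 109]
 [102  96  96 100 121 174 170 183 190 189 192 136]]
```

```bash
python3 -c "
from h import *
st();print(sign_off())"
```

```text
t 48.45 p [ 0.334  -0.3916  0.253 ] q [-1.06 -0.1   1.92  0.    1.32  0.39] f [ 0.3  0.6 -0.2] open 0.449
the job is handed in; nothing more can be done
None
```

The job is done and handed in at about 48 s of robot time. I opened the dial, moved all five loquats into the bin in one scoop load and closed the dial. Then I stood the marker in the slot and parked the scoop on its mat.

**Last checks:**
- **Fruit:** five fruit blobs show inside the bin.
- **Dial:** the wrist view showed it back at its first rest after closing. The final top-view match to the start picture was 0.87, against 0.63 when open.
- **Marker:** it bottomed out about 4 mm above its pick-up height, as it should in the slot. Its top plate shows where an upright marker in the slot should.
- **Scoop:** its cap is within about 3 mm of the starting position and turned about 1°.
- **Bystanders:** the cards and both rolls did not move.

**What went wrong or disagreed:**
- **First two dial grips closed on nothing:** the fingertips reach less far ahead of the TCP than the stated 19 mm, so I gripped lower.
- **Scoop knocked aside:** it was moved about 4 cm after I first parked it, so I gripped it again and re-centred it.
- **Marker first landed on the slot rim:** it pressed with about 18 N. A shift of 2–3 mm let it drop in.
- **Wrist and top cameras differ by about 4 mm:** I used relative measurements instead.
- **Final state not viewed:** the 16-picture limit was reached, so the last checks are from image numbers only.

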